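Put the spacer, washer and push-on cap back on a pushchair axle

TASK

Finish refitting the pushchair wheel: onto its upright stub axle slide first the metal spacer sleeve, fully down onto the wheel bearing, then the flat washer, flat on the spacer. Last push the domed cap over the axle's spring balls and, once it has snapped in, press it firmly home against the washer for a moment with about 20 N; work slowly, by feel, and never load the wheel or axle with more than 40 N. Leave the other things on the ledge where they lie.

Things in the scene. Friction and masses are not known exactly. Their poses are not given: they have to be found in the camera images.
- wheel_unit: Pushchair rear-wheel unit, fixed, stub axle upright. Origin on the axle line at ledge height, z up. Black-tyred spoked wheel 150 mm across, held by its brake: tyre and rim 46 to 82 mm above the ledge, hub 42 mm across, face at 84 mm. Leg tube 26 mm thick lies flat 22 mm high along +x to 330 mm; low pedal to 75 mm along -x. Seated part centres end up at 102 mm (spacer), 118 (washer), 135 (cap)
- axle_tip (a point): Top end of the steel axle, on its axis, 139 mm above the ledge. Shaft 14 mm across up to 119.5 mm height, then tapering to a 9 mm nose from 123.5 mm up; the nose tapers from 136 mm to a 5 mm end. Three spring balls stand out of the nose to a 14 mm circle at height 129 mm; each yields inward up to 2.6 mm (1 N/mm, 1.2 N preload)
- bearing_face (a point): On the axle line at the top of the bearing's inner ring, 22 mm across, the seat of the spacer, 90 mm above the ledge
- spacer_mid (a point): Centre of the spacer: plain aluminium sleeve standing on end, 28 mm outside diameter, 15 mm bore, 24 mm tall; point half-way up on its axis, z along the axis. Either end may go down
- spacer: The spacer, origin at the centre of its underside
- washer_mid (a point): Centre of the washer: flat off-white nylon ring lying flat, 38 mm outside diameter, 15 mm bore, 8 mm thick; point half-way up on its axis, z along the axis
- washer: The washer, origin at the centre of its underside
- cap_mid (a point): Centre of the push-on cap: grey, closed slightly domed top, open end down, 44 mm across, 26 mm tall, straight sides to 18 mm; point half-way up on its axis, z up. In its underside a rounded lip, 10.6 mm bore, 5 mm thick, with a hollow above. The lip must be pushed over the spring balls with roughly 10 to 15 N and snaps in below them as the flat underside meets the washer
- cap: The cap, origin at the centre of its underside
- teether: Bystander: wooden teething ring, 64 mm across, 12 mm thick rounded section, 40 mm hole, lying among the parts; origin at its centre underneath
- grease_jar: Bystander: small white jar with black lid, 52 mm across, 45 mm tall; origin at its centre underneath
- sippy_cup: Bystander: open steel cup, 72 mm across, 95 mm tall; origin at its centre underneath
- screwdriver: Bystander: screwdriver 190 mm long lying along its x axis; origin at its middle underneath
- wrench: Bystander: wrench 160 mm long lying along its x axis; origin at its middle underneath
- comb: Bystander: yellow comb 165 x 30 x 5 mm lying flat along its x axis; origin at its middle underneath
There are look-alikes about, which are no part of the job. Of the things that look like the spacer, the smaller one is meant. What is shaped like the washer but yellow is not meant.

How it is judged:
By the outcome, as a careful person would: the job done as asked, in the order asked, and still so for the second after the job is handed in, with the robot touching nothing.
It also fails if it takes over 72 s, if anything falls off the work surface, if the arm or the gripper's body presses on something with over 40 N, if the wrist force passes 120 N, or if a joint passes its speed limit or range.

ROBOT

A 7-joint arm with a two-finger parallel gripper is mounted at the origin on the work surface. World frame = base frame: x ahead of the robot, y to its left, z up, the work surface at z = 0. Lengths are in m, angles in rad, forces in N, time in s.
With the tool pointing down it reaches from about 0.4 to 0.875 m from the base axis. Payload 6.5 kg.
Tool frame: the origin (TCP) lies at the very end of the fingers, on their centre line; the grasp point (between the pads) lies robot.tcp_to_grasp behind it (robot.tcp_to_grasp is the distance from the TCP to the grasp point, in m); y points along the fingers, z is the direction in which the jaws open and shut, and the axes are right-handed (so a half turn about y gives the same grasp; the last joint's range is limited). The gripper opens to 85 mm and grips with 20 to 120 N. Pads are 22 mm wide; open, the fingers measure 114 mm over their backs; the gripper's body (76 mm by 85 mm) begins 54 mm behind the grasp point. The pads swing forward as they close: fully open they stand 13 mm farther back than shut.
Start: joints at [1.156, 0.536, -0.004, 1.538, 0.003, 1.067, -0.071], TCP at [0.222, -0.611, 0.231] pointing down, gripper open.
Joint ranges: [-2.7, 2.7], [-0.37, 2.16], [-1.27, 1.26], [0.24, 2.4], [-1.31, 4.45], [0.19, 1.91], [-2.76, 2.76]. Speed limits (rad/s): [2.39, 2.39, 3.14, 3.14, 3.14, 3.14, 3.14].

INTERFACE

Orientations are given as a 3x3 rotation matrix whose columns are the frame's x, y, z axes.
In Python, from station import robot gives the robot as it stands.
- The arm moves only by the tool move_arm, never from a script. Its argument "moves" is a list of rows, each a list of 3 entries, a list of its own where there are three numbers: the turn, a rotation vector about the tool's x, y, z in units of 8 degrees (1.0 is 8 degrees), then the shift along the tool's x, y, z in units of 0.04 m (1.0 is 0.04 m), then the gripper command: -1 is fully open, 1 is shut, values between are in proportion. In form: [[[ax, ay, az], [tx, ty, tz], claw], ...]. A call has 1 to 20 rows; each row shifts and turns the commanded pose from where the row before left it, along the tool's axes as they then stand; what a row does not reach is not made up. A row lasts 1/10 s, in which the tool goes at most 50 mm and 8.59 degrees, less where a joint would pass 70% of its speed; a pose out of reach is approached as far as the arm can. A call with a number of a shift or a turn outside -1 to 1 is refused whole. A call with a gripper value outside its range is refused whole. The fingers move at their own pace and stop on an object; "force" is the grip in N (left out, the last holds). Time passes only in rows, so rows that do not move let the fingers close. It gives the time, the measured TCP pose, the force and the opening at its end, in the units of the state.
- robot.read_state(): the state, without advancing time (a new reading comes with each control period).
- robot.grab_frame(name): name is "scene" or "top"; returns the picture (480x640x3 uint8, red, green, blue); there is no depth.
- robot.get_calibration(name): a dict with "mtx" (3x3 intrinsics, pixels), "rvec" (rotation vector, rad) and "tvec" (3), from world to camera coordinates, as OpenCV has them. Camera axes: x right, y down, z forward; pixel columns grow to the right and rows downward; lengths in m; the calibration is good to about 2 mm. A picture is of the moment at which its call begins. get_calibration takes no time and is no camera call.
- robot.hand_in(): hands the job in, once; it reports no verdict.
The state is a dict: "clock": time; "joint_positions": joint angles; "joint_vel": joint speeds; "joint_efforts": joint torques, N m; "ee_pos": TCP position; "tool_rot": TCP orientation; "wrist_force": force on the tool from outside, world axes, zero at the start; "torque": the same for the moment, N m; "width": finger opening in m.
Only numpy, scipy, OpenCV 4.12 (cv2) and the standard library are available. Lean on these libraries where they do the work, as an engineer would, in place of code of your own. Each camera call takes 0.05 s, during which the arm holds its last target.

## Working session

There is one attempt and no reset: what is moved stays moved. The work goes in short steps, Python scripts to look and compute and a tool call to move; the robot and the scene stay as the last step left them, time stands still between calls to the robot, and variables do not carry over. Pictures are saved under pics/ and viewed, and the job is handed in when it is done.

Besides the shell and the picture viewer there is one more tool, called after "Call:" as name([rows], argument=value, ...), one row to a line, values as JSON. move_arm: Moves the arm, as the interface text tells. Shifts and turns lie within -1 to 1; 1 stands for 0.04 m of shift or 8 degrees of turn. Its arguments: {"type":"object","properties":{"moves":{"type":"array"},"force":{"type":"number"}},"required":["moves"]}

```bash
ls; mkdir -p pics; python3 - <<'E'
from station import robot
import cv2,numpy as np
s=robot.read_state()
print(s); print(robot.tcp_to_grasp)
for n in("scene","top"):
    cv2.imwrite(f"pics/{n}0.png",robot.grab_frame(n)[:,:,::-1])
    print(n,robot.get_calibration(n))
E
```

```text
pics
{'clock': 0.0, 'joint_positions': array([ 1.15581644,  0.53712944, -0.00444284,  1.53886059,  0.00259365,
        1.06728774, -0.07119361]), 'joint_vel': array([-1.91428884e-03, -6.36056365e-04, -4.15623625e-04, -2.28401566e-03,
       -1.46758945e-05,  1.90295957e-03,  6.38484572e-04]), 'joint_efforts': array([ 9.22698782e-04, -5.83410466e+01,  1.04910560e+00, -2.59102070e+01,
        1.23351876e-02,  9.65649117e-03, -6.83353551e-05]), 'ee_pos': array([ 0.22191484, -0.61028705,  0.23044173]), 'tool_rot': array([[-9.39763393e-01, -6.81548038e-04,  3.41824957e-01],
       [-3.41825616e-01,  1.53482840e-03, -9.39762147e-01],
       [ 1.15850396e-04, -9.99998590e-01, -1.67534612e-03]]), 'wrist_force': array([-0.13906516, -0.85032125, -0.7691394 ]), 'torque': array([ 0.00490856,  0.02750889, -0.02630369]), 'width': 0.08570847721556463}
0.0187
scene {'mtx': array([[482.35291213,   0.        , 316.04936769],
       [  0.        , 482.35291213, 234.77156751],
       [  0.        ,   0.        ,   1.        ]]), 'rvec': array([ 1.44763485,  2.32220354, -0.69649002]), 'tvec': array([ 0.36627921, -0.33760076,  1.28756565])}
top {'mtx': array([[518.38430076,   0.        , 316.28035175],
       [  0.        , 518.38430076, 238.05977736],
       [  0.        ,   0.        ,   1.        ]]), 'rvec': array([ 2.0377742 , -2.15530137,  0.2484924 ]), 'tvec': array([-0.05483933,  0.6120726 ,  1.04224843])}
```

View pics/scene0.png

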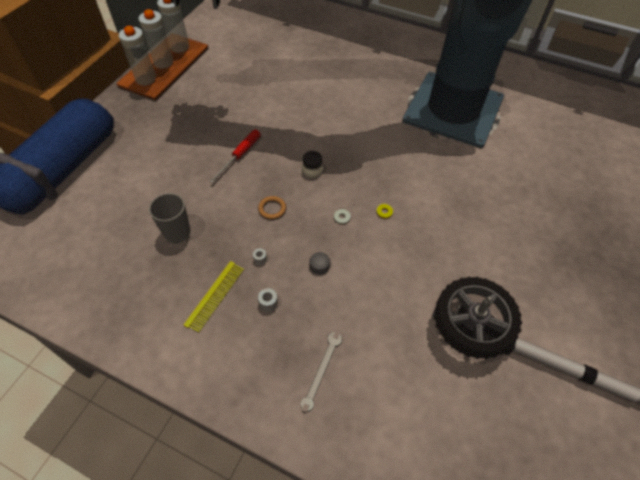

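View pics/top0.png

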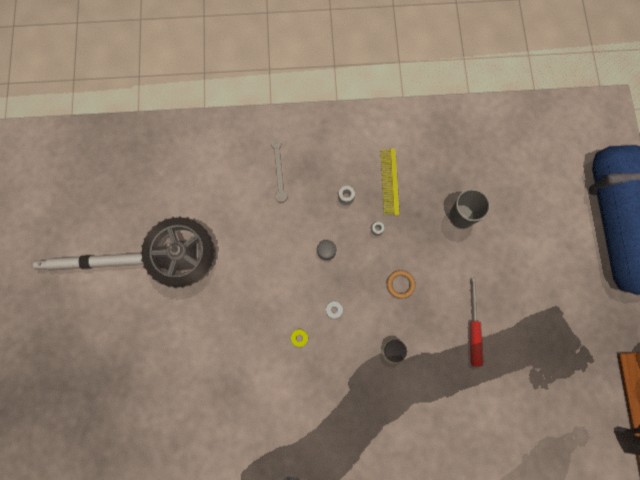

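Scene picture: two metal sleeves at (260,256) and (267,298), white washer at (342,216), yellow ring at (385,211), cap at (319,262), axle near (482,310). In the top picture the same things are at (378,228), (346,194), (334,310), (299,338), (326,250) and about (176,250). The sleeve at (378,228) is the smaller one, so it should be the spacer. I'll check this in an enlarged crop.

```bash
cat >h.py <<'E'
import cv2,numpy as np
from station import robot
def cal(n):
    c=robot.get_calibration(n); R=cv2.Rodrigues(np.array(c["rvec"],float))[0]
    return np.array(c["mtx"]),R,np.array(c["tvec"],float).ravel()
def ray(n,u,v):
    K,R,t=cal(n); d=R.T@np.linalg.inv(K)@[u,v,1]; return -R.T@t,d/np.linalg.norm(d)
def onz(n,u,v,z):
    o,d=ray(n,u,v); return o+d*(z-o[2])/d[2]
def two(p,q):
    o1,d1=ray("scene",*p);o2,d2=ray("top",*q)
    A=np.stack([d1,-d2],1); s=np.linalg.lstsq(A,o2-o1,rcond=None)[0]
    a,b=o1+s[0]*d1,o2+s[1]*d2
    return (a+b)/2,np.linalg.norm(a-b)
def proj(n,p):
    K,R,t=cal(n); q=K@(R@np.array(p)+t); return q[:2]/q[2]
E
python3 - <<'E'
from h import *
im=cv2.imread("pics/top0.png"); sc=cv2.imread("pics/scene0.png")
def crop(i,x,y,w,h,k): return cv2.resize(i[y:y+h,x:x+w],None,fx=k,fy=k,interpolation=cv2.INTER_CUBIC)
a=crop(im,290,180,120,150,4)
cv2.imwrite("pics/c1.png",a)
b=np.hstack([crop(im,130,205,100,90,4),crop(sc,430,270,100,90,4)])
cv2.imwrite("pics/c2.png",b)
cv2.imwrite("pics/c3.png",crop(sc,235,190,170,130,4))
E
```

```text
(no output)
```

View pics/c1.png

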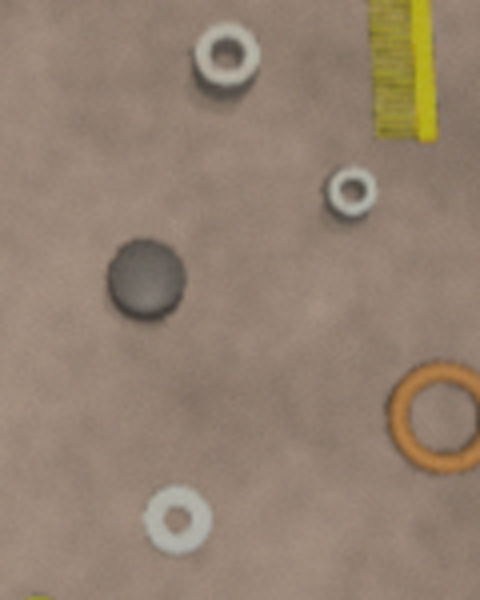

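View pics/c2.png

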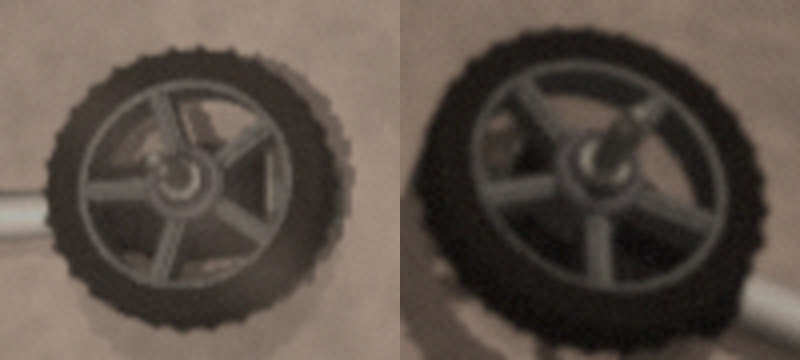

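View pics/c3.png

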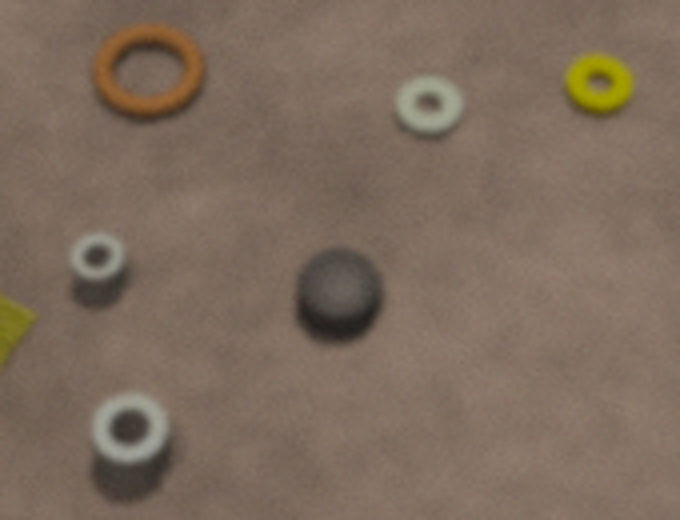

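c1 and c3 confirm it: at top (378,228) the sleeve is about 28 mm across, and the one at (346,194) is clearly larger. The white ring at (334,310) is the washer, and the cap is at (326,250). In c2 the axle tip is at top (169,245) and scene (493,297). Next I'll measure.

```bash
cat >meas.py <<'E'
from h import *
def blob(n,im,c,r,z,f):
    """upper-face outer contour -> world plane z -> circle fit"""
    k=6; x0,y0=c[0]-r,c[1]-r
    a=cv2.resize(im[y0:y0+2*r,x0:x0+2*r],None,fx=k,fy=k,interpolation=cv2.INTER_CUBIC)
    m=f(a).astype(np.uint8)
    cs=cv2.findContours(m,cv2.RETR_EXTERNAL,cv2.CHAIN_APPROX_NONE)[0]
    ct=max(cs,key=cv2.contourArea)[:,0].astype(float)
    px=(ct+.5)/k-.5+[x0,y0]
    P=np.array([onz(n,u,v,z)[:2] for u,v in px])
    (cx,cy),R=cv2.minEnclosingCircle((P*1000).astype(np.float32))
    A=np.c_[2*P,np.ones(len(P))]; s=np.linalg.lstsq(A,(P**2).sum(1),rcond=None)[0]
    R2=np.sqrt(s[2]+s[0]**2+s[1]**2); res=np.std(np.hypot(*(P-s[:2]).T))
    return s[:2],2*R2,res,(px.min(0)+px.max(0))/2
if __name__=="__main__":
    top=cv2.imread("pics/top0.png");sc=cv2.imread("pics/scene0.png")
    g=lambda t:(lambda a:cv2.cvtColor(a,cv2.COLOR_BGR2GRAY)>t)
    d=lambda t:(lambda a:cv2.cvtColor(a,cv2.COLOR_BGR2GRAY)<t)
    for nm,z,ct,cs,r,f in [("spacer",.024,(378,228),(259,253),11,g(135)),("big",.03,(346,194),(267,296),13,g(135)),("washer",.008,(334,310),(342,216),13,g(135)),("cap",.018,(326,250),(320,262),15,d(90))]:
        for n,im,c in(("top",top,ct),("scene",sc,cs)):
            print(nm,n,*[np.round(q,4) for q in blob(n,im,c,r,z,f)])
    print("tip two", two((430+252/4-.4,270+107/4-.4),(130+155/4-.4,205+160/4-.4)))
    print(onz("top",130+155/4-.4,205+160/4-.4,.139),onz("scene",430+252/4-.4,270+107/4-.4,.139))
    for t in(45,55): 
      for n,im,c in(("top",top,(177,251)),("scene",sc,(478,317))):
        print("tyre",t,n,*[np.round(q,4) for q in blob(n,im,c,48,.075,d(t))])
    print("bearing", onz("top",130+180/4-.4,205+179/4-.4,.09),onz("scene",430+(604-400)/4-.4,270+162/4-.4,.09))
E
python3 meas.py
```

```text
spacer top [ 0.6375 -0.2302] 0.028 0.0005 [378.3333 226.6667]
spacer scene [ 0.6361 -0.2304] 0.0252 0.0003 [258.75   253.0833]
big top [ 0.721 -0.164] 0.038 0.0006 [346.5833 192.4167]
big scene [ 0.7174 -0.1651] 0.0354 0.0003 [266.9167 296.1667]
washer top [ 0.4615 -0.1184] 0.0487 0.0044 [333.5    309.3333]
washer scene [ 0.4594 -0.1199] 0.0358 0.0003 [341.9167 215.1667]
cap top [ 0.5926 -0.11  ] 0.0409 0.0022 [325.75   249.9167]
cap scene [ 0.6006 -0.1084] 0.0525 0.0022 [319.25   263.8333]
tip two (array([0.59447434, 0.21131127, 0.14194068]), np.float64(0.004839102262411876))
[0.59538792 0.20966115 0.139     ] [0.59190413 0.21418749 0.139     ]Traceback (most recent call last):
  File "meas.py", line 26, in <module>
    print("tyre",t,n,*[np.round(q,4) for q in blob(n,im,c,48,.075,d(t))])
                                              ~~~~^^^^^^^^^^^^^^^^^^^^^
  File "meas.py", line 10, in blob
    P=np.array([onz(n,u,v,z)[:2] for u,v in px])
                ~~~^^^^^^^^^
  File "h.py", line 9, in onz
    o,d=ray(n,u,v); return o+d*(z-o[2])/d[2]
        ~~~^^^^^^^
  File "h.py", line 7, in ray
    K,R,t=cal(n); d=R.T@np.linalg.inv(K)@[u,v,1]; return -R.T@t,d/np.linalg.norm(d)
          ~~~^^^
  File "h.py", line 4, in cal
    c=robot.get_calibration(n); R=cv2.Rodrigues(np.array(c["rvec"],float))[0]
ValueError: time passes only in moves, steps and waits
```

```bash
python3 - <<'E'
s=open('h.py').read()
i=s.index("def cal");j=s.index("def ray")
s=s[:i]+'''C={"scene":([[482.35291213,0,316.04936769],[0,482.35291213,234.77156751],[0,0,1.]],[1.44763485,2.32220354,-0.69649002],[0.36627921,-0.33760076,1.28756565]),
"top":([[518.38430076,0,316.28035175],[0,518.38430076,238.05977736],[0,0,1.]],[2.0377742,-2.15530137,0.2484924],[-0.05483933,0.6120726,1.04224843])}
def cal(n):
    k,r,t=map(np.array,C[n]); return k,cv2.Rodrigues(r)[0],t
'''+s[j:]
s=s.replace("from station import robot\n","")
open('h.py','w').write(s)
m=open('meas.py').read()
i=m.index("    for t in(45,55)");j=m.index('    print("bearing"')
m=m[:i]+m[j:]
m=m.replace('("washer",.008,(334,310),(342,216),13,g(135))','("washer",.008,(334,310),(342,216),12,g(150))').replace("15,d(90))","15,d(80))")
open('meas.py','w').write(m)
E
python3 meas.py
python3 - <<'E'
import cv2,numpy as np
sc=cv2.imread("pics/scene0.png");top=cv2.imread("pics/top0.png")
cv2.imwrite("pics/z1.png",np.hstack([cv2.resize(top[230:265,155:195],None,fx=10,fy=10,interpolation=cv2.INTER_CUBIC),cv2.resize(sc[285:320,465:505],None,fx=10,fy=10,interpolation=cv2.INTER_CUBIC)]))
E
```

```text
spacer top [ 0.6375 -0.2302] 0.028 0.0005 [378.3333 226.6667]
spacer scene [ 0.6361 -0.2304] 0.0252 0.0003 [258.75   253.0833]
big top [ 0.721 -0.164] 0.038 0.0006 [346.5833 192.4167]
big scene [ 0.7174 -0.1651] 0.0354 0.0003 [266.9167 296.1667]
washer top [ 0.4599 -0.1196] 0.0366 0.0005 [333.75 309.5 ]
washer scene [ 0.4598 -0.1197] 0.0318 0.0003 [341.8333 215.1667]
cap top [ 0.5903 -0.1094] 0.0374 0.0017 [325.6667 254.4167]
cap scene [ 0.6012 -0.1082] 0.0498 0.002 [319.3333 263.9167]
tip two (array([0.59447434, 0.21131127, 0.14194067]), np.float64(0.004839107711443389))
[0.59538791 0.20966114 0.139     ] [0.59190413 0.21418749 0.139     ]
bearing [0.59624115 0.21037401 0.09      ] [0.59738973 0.20946807 0.09      ]
```

View pics/z1.png

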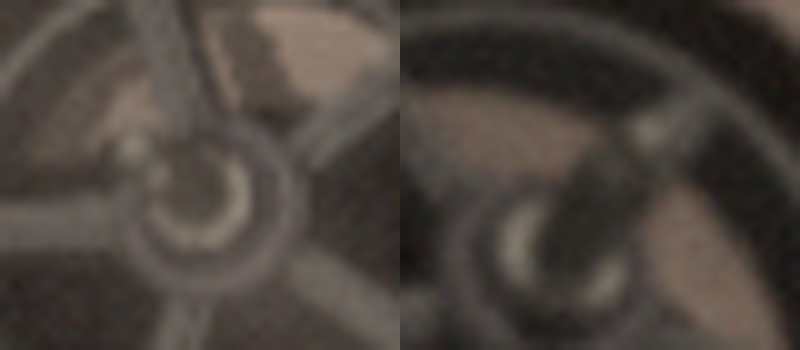

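```bash
python3 - <<'E'
from h import *
sc=cv2.imread("pics/scene0.png");top=cv2.imread("pics/top0.png")
out=[]
for c in((.5955,.2105),):
  row=[]
  for n,im,(x,y) in(("top",top,(150,222)),("scene",sc,(458,283))):
    k=10;a=cv2.resize(im[y:y+45,x:x+40],None,fx=k,fy=k,interpolation=cv2.INTER_CUBIC)
    for z,r,col in((.084,.021,(0,255,0)),(.09,.011,(0,0,255)),(.139,.0025,(255,0,0)),(.1195,.007,(255,255,0)),(.136,.0045,(255,0,255))):
      P=np.array([proj(n,(c[0]+r*np.cos(t),c[1]+r*np.sin(t),z)) for t in np.linspace(0,6.28,50)])
      cv2.polylines(a,[(((P-[x,y])+.5)*k-.5).astype(int)],False,col,1)
    row.append(a)
  out.append(np.hstack(row))
cv2.imwrite("pics/z2.png",np.vstack(out))
# tyre
for n,im,(x,y) in(("top",top,(130,205)),("scene",sc,(428,265))):
  k=4;a=cv2.resize(im[y:y+95,x:x+100],None,fx=k,fy=k,interpolation=cv2.INTER_CUBIC)
  for z,r in((.082,.056),(.064,.075),(.084,.021)):
      P=np.array([proj(n,(c[0]+r*np.cos(t),c[1]+r*np.sin(t),z)) for t in np.linspace(0,6.28,80)])
      cv2.polylines(a,[(((P-[x,y])+.5)*k-.5).astype(int)],False,(0,255,0),1)
  out.append(a)
cv2.imwrite("pics/z3.png",np.hstack(out[1:]))
E
```

```text
(no output)
```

View pics/z2.png

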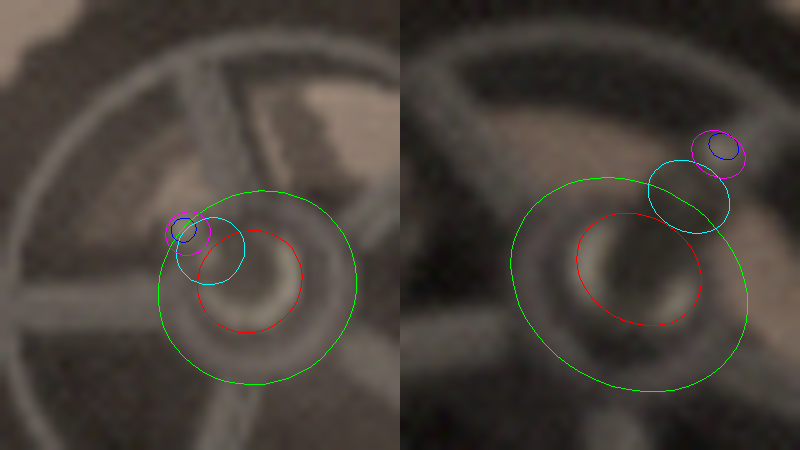

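View pics/z3.png

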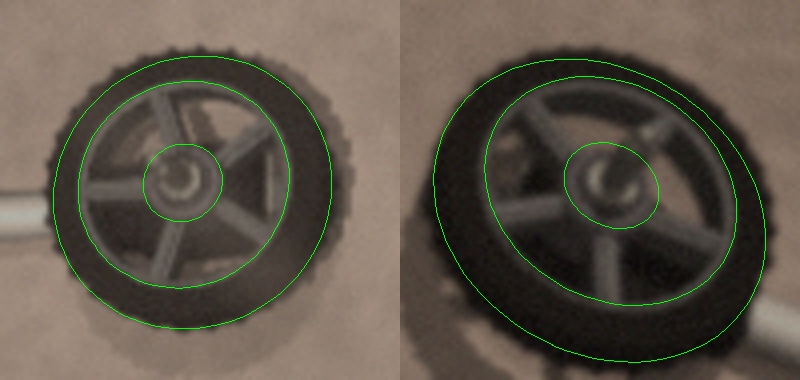

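The axle estimate (0.5955, 0.2105) fits in both views: the tip, bearing and rim overlays all agree to about 1 px. I'll square the tool up (x = −X, z = −Y) and travel above the spacer, half opening the jaws.

Call:
move_arm([
  [[0, 0.833, 0], [0, 0, 0], -0.3],
  [[0, 0.833, 0], [0, 0, 0], -0.3],
  [[0, 0.833, 0], [0, 0, 0], -0.3],
  [[0, 0, 0], [-0.65, 0, -0.6], -0.3],
  [[0, 0, 0], [-0.65, 0, -0.6], -0.3],
  [[0, 0, 0], [-0.65, 0, -0.6], -0.3],
  [[0, 0, 0], [-0.65, 0, -0.6], -0.3],
  [[0, 0, 0], [-0.65, 0, -0.6], -0.3],
  [[0, 0, 0], [-0.65, 0, -0.6], -0.3],
  [[0, 0, 0], [-0.65, 0, -0.6], -0.3],
  [[0, 0, 0], [-0.65, 0, -0.6], -0.3],
  [[0, 0, 0], [-0.65, 0, -0.6], -0.3],
  [[0, 0, 0], [-0.65, 0, -0.6], -0.3],
  [[0, 0, 0], [-0.65, 0, -0.6], -0.3],
  [[0, 0, 0], [-0.65, 0, -0.6], -0.3],
  [[0, 0, 0], [-0.65, 0, -0.6], -0.3],
  [[0, 0, 0], [-0.65, 0, -0.6], -0.3],
  [[0, 0, 0], [0, 0, 0], -0.3],
  [[0, 0, 0], [0, 0, 0], -0.3],
  [[0, 0, 0], [0, 0, 0], -0.3],
], force=40)

```text
clock: 2.1
ee_pos: [0.585, -0.2763, 0.2309]
tool_rot: [[-1.0, -0.001, -0.002], [0.002, -0.001, -1.0], [0.001, -1.0, 0.001]]
wrist_force: [0.1, -0.4, -1.1]
width: 0.0559
```

Call:
move_arm([
  [[0, 0, 0], [-0.65, 0, -0.575], -0.3],
  [[0, 0, 0], [-0.65, 0, -0.575], -0.3],
  [[0, 0, 0], [0, 1, 0], -0.3],
  [[0, 0, 0], [0, 1, 0], -0.3],
  [[0, 0, 0], [0, 1, 0], -0.3],
  [[0, 0, 0], [0, 1, 0], -0.3],
  [[0, 0, 0], [0, 0.5, 0], -0.3],
  [[0, 0, 0], [0, 0.25, 0], -0.3],
  [[0, 0, 0], [0, 0.25, 0], -0.3],
  [[0, 0, 0], [0, 0.125, 0], -0.3],
  [[0, 0, 0], [0, 0.125, 0], -0.3],
  [[0, 0, 0], [0, 0, 0], -0.3],
  [[0, 0, 0], [0, 0, 0], -0.3],
])

```text
clock: 3.4
ee_pos: [0.6386, -0.2291, 0.022]
tool_rot: [[-1.0, 0.001, -0.0], [0.0, -0.0, -1.0], [-0.001, -1.0, 0.0]]
wrist_force: [-0.5, 0.3, 0.5]
width: 0.0557
```

```bash
python3 - <<'E'
from station import robot
import cv2,numpy as np
s=robot.read_state();print(s['clock'],s['ee_pos'],s['wrist_force'])
o=[]
for n,(x,y) in(("top",(340,190)),("scene",(220,215))):
    a=robot.grab_frame(n)[:,:,::-1]; o.append(cv2.resize(a[y:y+75,x:x+75],None,fx=5,fy=5,interpolation=cv2.INTER_CUBIC))
cv2.imwrite("pics/g1.png",np.hstack(o))
E
```

```text
3.4 [ 0.63864568 -0.22905478  0.02198494] [-0.45094115  0.27650518  0.48237666]
```

View pics/g1.png

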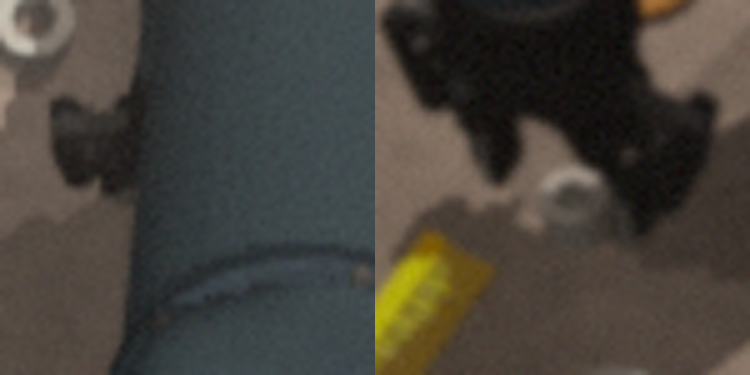

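In the scene crop the spacer at (575,205) stands between the fingers at (490,160) and (640,210). I'll go down the last stretch gently and close.

Call:
move_arm([
  [[0, 0, 0], [0, 0.15, 0], -0.3],
  [[0, 0, 0], [0, 0.15, 0], -0.3],
  [[0, 0, 0], [0, 0.1, 0], -0.3],
  [[0, 0, 0], [0, 0.05, 0], -0.3],
  [[0, 0, 0], [0, 0, 0], -0.3],
  [[0, 0, 0], [0, 0, 0], 0.2],
  [[0, 0, 0], [0, 0, 0], 0.3],
  [[0, 0, 0], [0, 0, 0], 1],
  [[0, 0, 0], [0, 0, 0], 1],
  [[0, 0, 0], [0, 0, 0], 1],
  [[0, 0, 0], [0, 0, 0], 1],
], force=40)

```text
clock: 4.6
ee_pos: [0.6386, -0.229, 0.0037]
tool_rot: [[-1.0, 0.001, -0.0], [0.0, -0.0, -1.0], [-0.001, -1.0, 0.0]]
wrist_force: [-0.4, 0.3, 3.4]
width: 0.0267
```

Call:
move_arm([
  [[0, 0, 0], [0, -0.2, 0], 1],
  [[0, 0, 0], [0, -0.5, 0], 1],
  [[0, 0, 0], [0, -1, 0], 1],
  [[0, 0, 0], [0, -1, 0], 1],
  [[0, 0, 0], [0, -1, 0], 1],
  [[0, 0, 0], [0, -0.7, 0], 1],
  [[0, 0, 0], [0.077, 0, -0.785], 1],
  [[0, 0, 0], [0.077, 0, -0.785], 1],
  [[0, 0, 0], [0.077, 0, -0.785], 1],
  [[0, 0, 0], [0.077, 0, -0.785], 1],
  [[0, 0, 0], [0.077, 0, -0.785], 1],
  [[0, 0, 0], [0.077, 0, -0.785], 1],
  [[0, 0, 0], [0.077, 0, -0.785], 1],
  [[0, 0, 0], [0.077, 0, -0.785], 1],
  [[0, 0, 0], [0.077, 0, -0.785], 1],
  [[0, 0, 0], [0.077, 0, -0.785], 1],
  [[0, 0, 0], [0.077, 0, -0.785], 1],
  [[0, 0, 0], [0.077, 0, -0.785], 1],
  [[0, 0, 0], [0.077, 0, -0.785], 1],
  [[0, 0, 0], [0.077, 0, -0.785], 1],
])

```text
clock: 6.6
ee_pos: [0.5949, 0.2119, 0.1809]
tool_rot: [[-1.0, 0.001, -0.0], [0.0, 0.0, -1.0], [-0.001, -1.0, -0.0]]
wrist_force: [0.2, -0.2, -1.3]
width: 0.0267
```

Call:
move_arm([
  [[0, 0, 0], [0, 0, 0], 1],
  [[0, 0, 0], [0, 0, 0], 1],
  [[0, 0, 0], [0, 0, 0], 1],
])

```text
clock: 6.9
ee_pos: [0.5955, 0.2091, 0.18]
tool_rot: [[-1.0, 0.001, -0.002], [0.002, -0.001, -1.0], [-0.001, -1.0, 0.001]]
wrist_force: [-0.3, -0.5, -1.0]
width: 0.0266
```

```bash
python3 - <<'E'
from station import robot
import cv2,numpy as np
from h import proj
s=robot.read_state();print(s['clock'],s['ee_pos'],s['wrist_force'],s['width'])
o=[]
for n in("top","scene"):
    a=robot.grab_frame(n)[:,:,::-1].copy(); cv2.imwrite(f"pics/full_{n}1.png",a)
    u,v=proj(n,(s['ee_pos'][0],s['ee_pos'][1],.19)).astype(int); x,y=u-37,v-37
    o.append(cv2.resize(a[y:y+75,x:x+75],None,fx=5,fy=5,interpolation=cv2.INTER_CUBIC))
    print(n,x,y)
cv2.imwrite("pics/g2.png",np.hstack(o))
E
```

```text
6.9 [0.59550746 0.20913108 0.17996297] [-0.29926357 -0.4672509  -0.97110653] 0.026629846474970673
top 124 201
scene 461 245
```

View pics/g2.png

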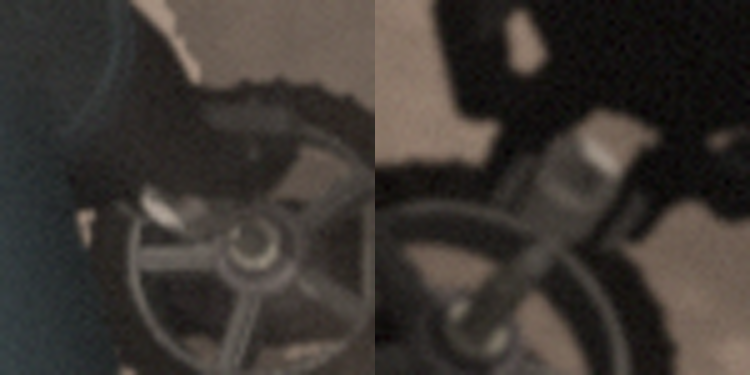

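The scene crop shows the spacer at (585,170), upright between the fingers and above the axle. I'll line it up and lower it by feel.

Call:
move_arm([
  [[0, 0, 0], [-0.04, 0, -0.035], 1],
  [[0, 0, 0], [0, 0.4, 0], 1],
  [[0, 0, 0], [0, 0.3, 0], 1],
  [[0, 0, 0], [0, 0.2, 0], 1],
  [[0, 0, 0], [0, 0.1, 0], 1],
  [[0, 0, 0], [0, 0, 0], 1],
  [[0, 0, 0], [0, 0, 0], 1],
])

```text
clock: 7.7
ee_pos: [0.597, 0.2122, 0.1396]
tool_rot: [[-1.0, 0.0, -0.0], [0.0, 0.0, -1.0], [-0.0, -1.0, -0.0]]
wrist_force: [-0.1, 0.2, -0.3]
width: 0.0267
```

Call:
move_arm([
  [[0, 0, 0], [0, 0.05, 0], 1],
  [[0, 0, 0], [0, 0.05, 0], 1],
  [[0, 0, 0], [0, 0, 0], 1],
])

```text
clock: 8.0
ee_pos: [0.5967, 0.2121, 0.1352]
tool_rot: [[-1.0, 0.0, -0.0], [0.0, -0.0, -1.0], [-0.0, -1.0, 0.0]]
wrist_force: [-0.6, 0.3, -0.6]
width: 0.0269
```

Call:
move_arm([
  [[0, 0, 0], [0, 0.05, 0], 1],
  [[0, 0, 0], [0, 0.05, 0], 1],
  [[0, 0, 0], [0, 0, 0], 1],
])

```text
clock: 8.3
ee_pos: [0.5971, 0.2115, 0.1311]
tool_rot: [[-1.0, 0.001, -0.001], [0.001, -0.001, -1.0], [-0.001, -1.0, 0.001]]
wrist_force: [2.2, -2.0, -1.6]
width: 0.0269
```

Call:
move_arm([
  [[0, 0, 0], [-0.025, 0, 0.03], 1],
  [[0, 0, 0], [0, 0, 0], 1],
  [[0, 0, 0], [0, 0, 0], 1],
])

```text
clock: 8.6
ee_pos: [0.5976, 0.2108, 0.1312]
tool_rot: [[-1.0, -0.0, -0.0], [0.0, -0.0, -1.0], [0.0, -1.0, 0.0]]
wrist_force: [1.7, -1.0, -0.1]
width: 0.0269
```

Call:
move_arm([
  [[0, 0, 0], [-0.04, 0, 0.02], 1],
  [[0, 0, 0], [0, 0, 0], 1],
  [[0, 0, 0], [0, 0, 0], 1],
])

```text
clock: 8.9
ee_pos: [0.599, 0.2104, 0.1312]
tool_rot: [[-1.0, -0.001, 0.0], [-0.0, 0.0, -1.0], [0.001, -1.0, -0.0]]
wrist_force: [-0.5, 0.5, -0.5]
width: 0.0267
```

Call:
move_arm([
  [[0, 0, 0], [0, 0.05, 0], 1],
  [[0, 0, 0], [0, 0, 0], 1],
  [[0, 0, 0], [0, 0, 0], 1],
])

```text
clock: 9.2
ee_pos: [0.5992, 0.2102, 0.1292]
tool_rot: [[-1.0, -0.0, 0.0], [-0.0, 0.0, -1.0], [0.0, -1.0, -0.0]]
wrist_force: [0.4, 0.0, -0.6]
width: 0.0266
```

Call:
move_arm([
  [[0, 0, 0], [0, 0.05, 0], 1],
  [[0, 0, 0], [0, 0.025, 0], 1],
  [[0, 0, 0], [0, 0, 0], 1],
])

```text
clock: 9.5
ee_pos: [0.5992, 0.2101, 0.126]
tool_rot: [[-1.0, -0.0, -0.0], [0.0, -0.0, -1.0], [0.0, -1.0, 0.0]]
wrist_force: [-0.2, 0.2, -0.2]
width: 0.0267
```

Call:
move_arm([
  [[0, 0, 0], [0, 0.05, 0], 1],
  [[0, 0, 0], [0, 0.025, 0], 1],
  [[0, 0, 0], [0, 0, 0], 1],
])

```text
clock: 9.8
ee_pos: [0.5992, 0.2101, 0.123]
tool_rot: [[-1.0, -0.0, -0.0], [0.0, -0.0, -1.0], [0.0, -1.0, 0.0]]
wrist_force: [0.4, -0.5, -0.7]
width: 0.0269
```

Call:
move_arm([
  [[0, 0, 0], [0, 0.05, 0], 1],
  [[0, 0, 0], [0, 0.05, 0], 1],
  [[0, 0, 0], [0, 0.05, 0], 1],
  [[0, 0, 0], [0, 0.05, 0], 1],
  [[0, 0, 0], [0, 0, 0], 1],
])

```text
clock: 10.3
ee_pos: [0.5991, 0.2101, 0.1149]
tool_rot: [[-1.0, -0.0, -0.0], [0.0, -0.0, -1.0], [0.0, -1.0, 0.0]]
wrist_force: [-0.5, -0.3, -0.6]
width: 0.0276
```

Call:
move_arm([
  [[0, 0, 0], [0, 0.1, 0], 1],
  [[0, 0, 0], [0, 0.1, 0], 1],
  [[0, 0, 0], [0, 0.1, 0], 1],
  [[0, 0, 0], [0, 0.05, 0], 1],
  [[0, 0, 0], [0, 0, 0], 1],
])

```text
clock: 10.8
ee_pos: [0.5991, 0.2101, 0.1008]
tool_rot: [[-1.0, -0.0, 0.0], [-0.0, -0.0, -1.0], [0.0, -1.0, 0.0]]
wrist_force: [0.2, -0.4, -1.8]
width: 0.0271
```

Call:
move_arm([
  [[0, 0, 0], [0, 0.05, 0], 1],
  [[0, 0, 0], [0, 0.05, 0], 1],
  [[0, 0, 0], [0, 0.025, 0], 1],
  [[0, 0, 0], [0, 0, 0], 1],
  [[0, 0, 0], [0, 0, 0], 1],
])

```text
clock: 11.3
ee_pos: [0.5992, 0.2101, 0.0961]
tool_rot: [[-1.0, -0.0, -0.0], [0.0, -0.0, -1.0], [0.0, -1.0, 0.0]]
wrist_force: [-2.1, -1.4, -2.1]
width: 0.0266
```

Call:
move_arm([
  [[0, 0, 0], [0, 0.025, 0], 1],
  [[0, 0, 0], [0, 0, 0], 1],
  [[0, 0, 0], [0, 0, 0], 1],
])

```text
clock: 11.6
ee_pos: [0.5992, 0.2101, 0.0952]
tool_rot: [[-1.0, -0.0, -0.0], [0.0, -0.0, -1.0], [0.0, -1.0, 0.0]]
wrist_force: [-3.0, -0.5, -0.1]
width: 0.0262
```

Call:
move_arm([
  [[0, 0, 0], [0, 0.025, 0], 1],
  [[0, 0, 0], [0, 0, 0], 1],
  [[0, 0, 0], [0, 0, 0], 1],
])

```text
clock: 11.9
ee_pos: [0.5992, 0.2101, 0.0942]
tool_rot: [[-1.0, -0.0, -0.0], [0.0, -0.0, -1.0], [0.0, -1.0, 0.0]]
wrist_force: [-3.4, -0.8, 1.5]
width: 0.027
```

Call:
move_arm([
  [[0, 0, 0], [0.01, 0.025, 0], 1],
  [[0, 0, 0], [0, 0, 0], 1],
  [[0, 0, 0], [0, 0, 0], 1],
])

```text
clock: 12.2
ee_pos: [0.5992, 0.2101, 0.0937]
tool_rot: [[-1.0, 0.001, -0.0], [0.0, 0.0, -1.0], [-0.001, -1.0, -0.0]]
wrist_force: [-3.3, -1.1, 5.5]
width: 0.0269
```

Call:
move_arm([
  [[0, 0, 0], [0, 0.02, 0], 1],
  [[0, 0, 0], [0, 0, 0], 1],
  [[0, 0, 0], [0, 0, 0], 1],
])

```text
clock: 12.5
ee_pos: [0.5992, 0.2101, 0.0936]
tool_rot: [[-1.0, 0.001, -0.0], [0.0, 0.0, -1.0], [-0.001, -1.0, -0.0]]
wrist_force: [-4.9, -2.4, 10.5]
width: 0.0269
```

Contact came at 93.7 mm, the expected seat height, and the force rose to 10 N without further travel. The spacer is seated, so I'll release it and back off.

Call:
move_arm([
  [[0, 0, 0], [0, -0.02, 0], 1],
  [[0, 0, 0], [0, 0, 0], 0.1],
  [[0, 0, 0], [0, 0, 0], -0.2],
  [[0, 0, 0], [0, 0, 0], -0.2],
  [[0, 0, 0], [0, 0, 0], -0.2],
  [[0, 0, 0], [0, -0.5, 0], -0.2],
  [[0, 0, 0], [0, -1, 0], -0.2],
  [[0, 0, 0], [0, -1, 0], -0.2],
  [[0, 0, 0], [0, -0.5, 0], -0.2],
  [[0, 0, 0], [0, 0, 0.9], -0.2],
  [[0, 0, 0], [0, 0, 0.9], -0.2],
  [[0, 0, 0], [0, 0, 0.9], -0.2],
  [[0, 0, 0], [0, 0, 0.9], -0.2],
  [[0, 0, 0], [0, 0, 0], -0.2],
  [[0, 0, 0], [0, 0, 0], -0.2],
])

```text
clock: 14.0
ee_pos: [0.599, 0.0653, 0.2133]
tool_rot: [[-1.0, 0.0, -0.002], [0.002, 0.0, -1.0], [-0.0, -1.0, -0.0]]
wrist_force: [-0.7, 0.5, 0.2]
width: 0.0511
```

```bash
python3 - <<'E'
from station import robot
import cv2,numpy as np
from h import proj
s=robot.read_state();print(s['clock'],s['ee_pos'],s['wrist_force'],s['width'])
o=[]
for n in("top","scene"):
    a=robot.grab_frame(n)[:,:,::-1].copy(); cv2.imwrite(f"pics/full_{n}2.png",a)
    u,v=proj(n,(.597,.2105,.11)).astype(int); x,y=u-25,v-25
    o.append(cv2.resize(a[y:y+50,x:x+50],None,fx=8,fy=8,interpolation=cv2.INTER_CUBIC))
    print(n,x,y)
cv2.imwrite("pics/g3.png",np.hstack(o))
E
```

```text
14.0 [0.59904966 0.06530652 0.21331175] [-0.66355341  0.50811843  0.20322965] 0.051084697886136475
top 146 221
scene 459 280
```

View pics/g3.png

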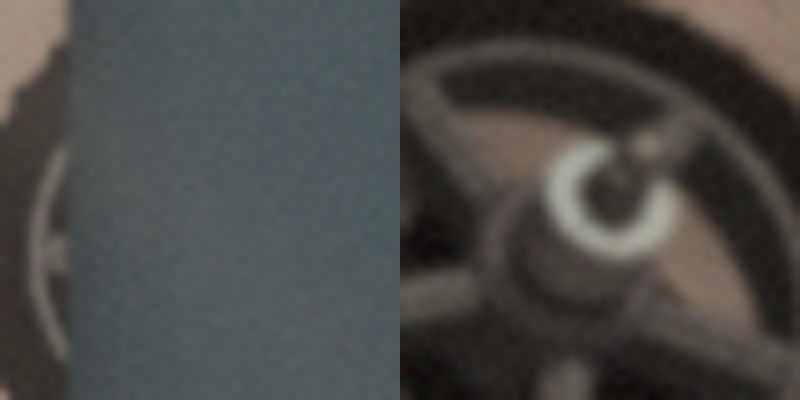

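The scene crop shows the spacer standing squarely on the bearing with its ring at (612,198), and the axle tip passing through it. Now the washer.

Call:
move_arm([
  [[0, 0, 0], [0.577, 0, 0.77], -0.3],
  [[0, 0, 0], [0.577, 0, 0.77], -0.3],
  [[0, 0, 0], [0.577, 0, 0.77], -0.3],
  [[0, 0, 0], [0.577, 0, 0.77], -0.3],
  [[0, 0, 0], [0.577, 0, 0.77], -0.3],
  [[0, 0, 0], [0.577, 0, 0.77], -0.3],
  [[0, 0, 0], [0, 0.9, 0], -0.3],
  [[0, 0, 0], [0, 0.9, 0], -0.3],
  [[0, 0, 0], [0, 0.9, 0], -0.3],
  [[0, 0, 0], [0, 0.9, 0], -0.3],
  [[0, 0, 0], [0, 0.5, 0], -0.3],
  [[0, 0, 0], [0, 0.4, 0], -0.3],
  [[0, 0, 0], [0, 0.1, 0], -0.3],
  [[0, 0, 0], [0, 0, 0], -0.3],
  [[0, 0, 0], [0, 0, 0], -0.3],
])

```text
clock: 15.6
ee_pos: [0.4612, -0.1182, 0.03]
tool_rot: [[-1.0, 0.001, 0.001], [-0.001, 0.0, -1.0], [-0.001, -1.0, -0.0]]
wrist_force: [1.1, 0.2, 0.3]
width: 0.0549
```

```bash
python3 - <<'E'
from station import robot
import cv2,numpy as np
from h import proj,onz
print(onz("scene",485.1,304.35,.114))
s=robot.read_state();print(s['clock'],s['ee_pos'],s['wrist_force'],s['width'])
o=[]
for n in("top","scene"):
    a=robot.grab_frame(n)[:,:,::-1].copy(); cv2.imwrite(f"pics/full_{n}3.png",a)
    u,v=proj(n,(.46,-.1197,.008)).astype(int); x,y=u-37,v-37
    o.append(cv2.resize(a[y:y+75,x:x+75],None,fx=5,fy=5,interpolation=cv2.INTER_CUBIC))
    print(n,x,y)
cv2.imwrite("pics/g4.png",np.hstack(o))
E
```

```text
[0.59722502 0.2102436  0.114     ]
15.6 [ 0.46123245 -0.11821032  0.0299881 ] [1.0778106  0.24811734 0.29896327] 0.05492400510415934
top 297 272
scene 304 178
```

View pics/g4.png

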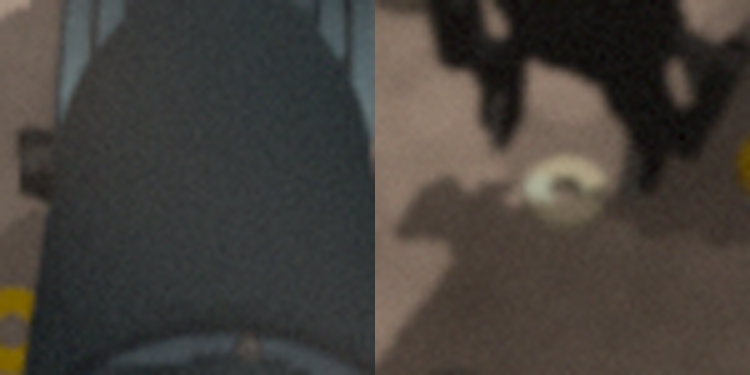

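The crop shows the washer at (567,190) between the fingers at (500,130) and (645,180). I'll narrow the jaws first, because the tips swing forward as they close, then feel for the ledge.

Call:
move_arm([
  [[0, 0, 0], [0.02, 0, 0.03], -0.08],
  [[0, 0, 0], [0, 0.2, 0], -0.08],
  [[0, 0, 0], [0, 0.2, 0], -0.08],
  [[0, 0, 0], [0, 0.15, 0], -0.08],
  [[0, 0, 0], [0, 0, 0], -0.08],
  [[0, 0, 0], [0, 0, 0], -0.08],
])

```text
clock: 16.3
ee_pos: [0.4594, -0.1198, 0.0069]
tool_rot: [[-1.0, -0.001, -0.0], [0.0, 0.0, -1.0], [0.001, -1.0, -0.0]]
wrist_force: [0.4, -0.9, -0.6]
width: 0.0463
```

Call:
move_arm([
  [[0, 0, 0], [0, 0.05, 0], -0.08],
  [[0, 0, 0], [0, 0.025, 0], -0.08],
  [[0, 0, 0], [0, 0, 0], -0.08],
  [[0, 0, 0], [0, 0, 0], -0.08],
])

```text
clock: 16.7
ee_pos: [0.4596, -0.1199, 0.0044]
tool_rot: [[-1.0, 0.0, -0.0], [0.0, -0.0, -1.0], [-0.0, -1.0, 0.0]]
wrist_force: [0.0, 0.5, 0.3]
width: 0.0458
```

Call:
move_arm([
  [[0, 0, 0], [0, 0.05, 0], -0.08],
  [[0, 0, 0], [0, 0, 0], -0.08],
  [[0, 0, 0], [0, 0, 0], -0.08],
])

```text
clock: 17.0
ee_pos: [0.4595, -0.1199, 0.0022]
tool_rot: [[-1.0, -0.0, -0.0], [0.0, 0.0, -1.0], [0.0, -1.0, -0.0]]
wrist_force: [-0.6, -1.1, 0.1]
width: 0.0461
```

Call:
move_arm([
  [[0, 0, 0], [0, 0.025, 0], -0.08],
  [[0, 0, 0], [0, 0, 0], -0.08],
  [[0, 0, 0], [0, 0, 0], -0.08],
])

```text
clock: 17.3
ee_pos: [0.4596, -0.1199, 0.0013]
tool_rot: [[-1.0, -0.0, -0.0], [0.0, 0.0, -1.0], [0.0, -1.0, -0.0]]
wrist_force: [-0.2, 0.2, 0.3]
width: 0.0459
```

Call:
move_arm([
  [[0, 0, 0], [0, 0.025, 0], -0.08],
  [[0, 0, 0], [0, 0, 0], -0.08],
  [[0, 0, 0], [0, 0, 0], -0.08],
])

```text
clock: 17.6
ee_pos: [0.4595, -0.1199, 0.0002]
tool_rot: [[-1.0, -0.0, -0.0], [0.0, 0.0, -1.0], [0.0, -1.0, -0.0]]
wrist_force: [-0.2, 0.1, -0.1]
width: 0.0462
```

Call:
move_arm([
  [[0, 0, 0], [0, 0, 0], 0.08],
  [[0, 0, 0], [0, 0, 0], 0.2],
  [[0, 0, 0], [0, 0, 0], 0.3],
  [[0, 0, 0], [0, 0, 0], 0.3],
], force=30)

```text
clock: 18.0
ee_pos: [0.4596, -0.1199, 0.0006]
tool_rot: [[-1.0, -0.0, -0.0], [0.0, -0.0, -1.0], [0.0, -1.0, 0.0]]
wrist_force: [-1.6, -0.4, 5.5]
width: 0.0353
```

Call:
move_arm([
  [[0, 0, 0], [0, -0.05, 0], 1],
  [[0, 0, 0], [0, -0.25, 0], 1],
  [[0, 0, 0], [0, -0.7, 0], 1],
  [[0, 0, 0], [0, -0.5, 0], 1],
  [[0, 0, 0], [0, 0, 0], 1],
  [[0, 0, 0], [0, 0, 0], 1],
])

```text
clock: 18.6
ee_pos: [0.4598, -0.1199, 0.0608]
tool_rot: [[-1.0, 0.001, -0.0], [0.0, -0.0, -1.0], [-0.001, -1.0, 0.0]]
wrist_force: [-0.2, -1.7, -0.2]
width: 0.0354
```

```bash
python3 - <<'E'
from station import robot
import cv2,numpy as np
from h import proj,onz
s=robot.read_state();print(s['clock'],s['ee_pos'],s['wrist_force'],s['width'])
o=[]
for n in("top","scene"):
    a=robot.grab_frame(n)[:,:,::-1].copy(); cv2.imwrite(f"pics/full_{n}4.png",a)
    u,v=proj(n,(.46,-.1197,.065)).astype(int); x,y=u-25,v-25
    o.append(cv2.resize(a[y:y+50,x:x+50],None,fx=8,fy=8,interpolation=cv2.INTER_CUBIC))
    print(n,x,y)
cv2.imwrite("pics/g5.png",np.hstack(o))
E
```

```text
18.6 [ 0.45984103 -0.11993937  0.06075441] [-0.23023888 -1.68167167 -0.15213298] 0.035418612021862236
top 309 281
scene 318 174
```

View pics/g5.png

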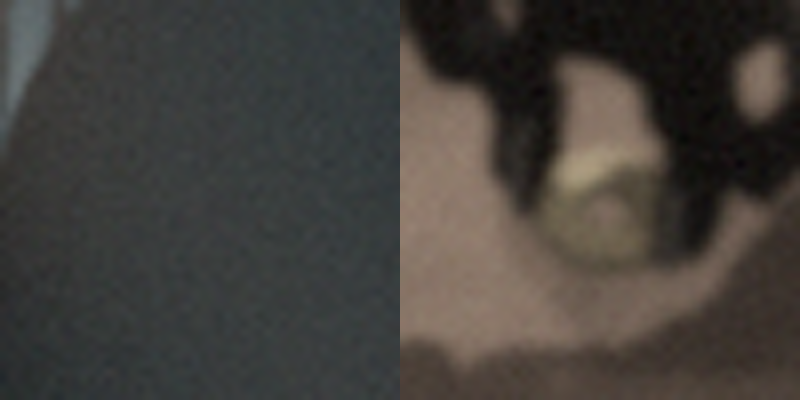

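```bash
python3 - <<'E'
from h import *
im=cv2.imread("pics/full_scene4.png")
x,y=318,174;k=8
a=cv2.resize(im[y:y+50,x:x+50],None,fx=k,fy=k,interpolation=cv2.INTER_CUBIC);b=a.copy()
for z in(.0605,.0685):
  for r in(.019,.0075):
    P=np.array([proj("scene",(.4598+r*np.cos(t),-.1199+r*np.sin(t),z)) for t in np.linspace(0,6.28,50)])
    cv2.polylines(a,[(((P-[x,y])+.5)*k-.5).astype(int)],False,(0,255,0) if z>.065 else (0,0,255),1)
b=cv2.convertScaleAbs(b,alpha=1.8)
cv2.imwrite("pics/g6.png",np.hstack([a,b]))
E
```

```text
(no output)
```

View pics/g6.png

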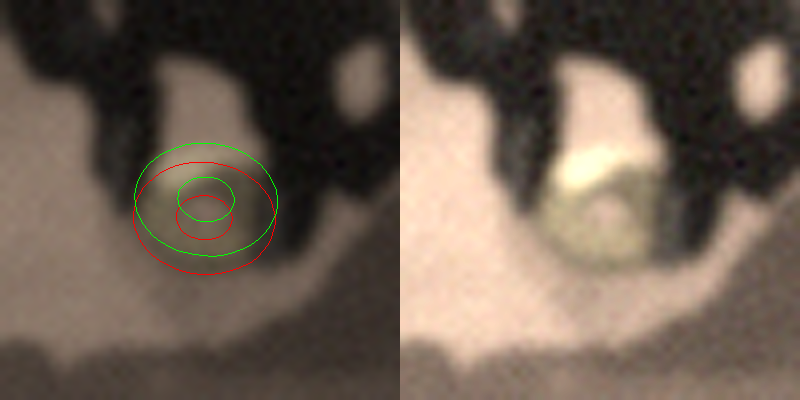

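The flat-washer outline overlaid at the grasp height matches the picture (centre about (605,210)), so the washer is held level. I'll carry it to the axle.

Call:
move_arm([
  [[0, 0, 0], [0, -0.9, 0], 1],
  [[0, 0, 0], [0, -0.9, 0], 1],
  [[0, 0, 0], [0, -0.9, 0], 1],
  [[0, 0, 0], [0, -0.8, 0], 1],
  [[0, 0, 0], [-0.286, 0, -0.688], 1],
  [[0, 0, 0], [-0.286, 0, -0.688], 1],
  [[0, 0, 0], [-0.286, 0, -0.688], 1],
  [[0, 0, 0], [-0.286, 0, -0.688], 1],
  [[0, 0, 0], [-0.286, 0, -0.688], 1],
  [[0, 0, 0], [-0.286, 0, -0.688], 1],
  [[0, 0, 0], [-0.286, 0, -0.688], 1],
  [[0, 0, 0], [-0.286, 0, -0.688], 1],
  [[0, 0, 0], [-0.286, 0, -0.688], 1],
  [[0, 0, 0], [-0.286, 0, -0.688], 1],
  [[0, 0, 0], [-0.286, 0, -0.688], 1],
  [[0, 0, 0], [-0.286, 0, -0.688], 1],
  [[0, 0, 0], [0, 0, 0], 1],
  [[0, 0, 0], [0, 0, 0], 1],
  [[0, 0, 0], [0, 0, 0], 1],
  [[0, 0, 0], [0, 0, 0], 1],
])

```text
clock: 20.7
ee_pos: [0.5968, 0.2088, 0.1999]
tool_rot: [[-1.0, -0.001, -0.002], [0.002, -0.001, -1.0], [0.001, -1.0, 0.001]]
wrist_force: [-0.5, -0.5, -0.1]
width: 0.0353
```

Call:
move_arm([
  [[0, 0, 0], [0, 0.5, 0], 1],
  [[0, 0, 0], [0, 0.5, 0], 1],
  [[0, 0, 0], [0, 0.3, 0], 1],
  [[0, 0, 0], [0, 0.1, 0], 1],
  [[0, 0, 0], [0, 0, 0], 1],
  [[0, 0, 0], [0, 0, 0], 1],
])

```text
clock: 21.3
ee_pos: [0.5975, 0.2105, 0.1452]
tool_rot: [[-1.0, 0.001, -0.0], [0.0, 0.001, -1.0], [-0.001, -1.0, -0.001]]
wrist_force: [-0.5, 0.6, -0.2]
width: 0.0354
```

Call:
move_arm([
  [[0, 0, 0], [0, 0.1, 0], 1],
  [[0, 0, 0], [0, 0.05, 0], 1],
  [[0, 0, 0], [0, 0, 0], 1],
  [[0, 0, 0], [0, 0, 0], 1],
])

```text
clock: 21.7
ee_pos: [0.5969, 0.2103, 0.1383]
tool_rot: [[-1.0, 0.0, -0.0], [0.0, -0.0, -1.0], [-0.0, -1.0, 0.0]]
wrist_force: [-0.7, -0.3, -0.4]
width: 0.0357
```

Call:
move_arm([
  [[0, 0, 0], [0, 0.05, 0], 1],
  [[0, 0, 0], [0, 0.05, 0], 1],
  [[0, 0, 0], [0, 0, 0], 1],
  [[0, 0, 0], [0, 0, 0], 1],
])

```text
clock: 22.1
ee_pos: [0.5968, 0.2104, 0.1342]
tool_rot: [[-1.0, -0.0, -0.0], [0.0, -0.0, -1.0], [0.0, -1.0, 0.0]]
wrist_force: [0.3, 0.0, -0.2]
width: 0.0354
```

Call:
move_arm([
  [[0, 0, 0], [0, 0.05, 0], 1],
  [[0, 0, 0], [0, 0, 0], 1],
  [[0, 0, 0], [0, 0, 0], 1],
])

```text
clock: 22.4
ee_pos: [0.5969, 0.2103, 0.1322]
tool_rot: [[-1.0, -0.0, -0.0], [0.0, -0.0, -1.0], [0.0, -1.0, 0.0]]
wrist_force: [-0.4, 0.1, -0.2]
width: 0.0357
```

Call:
move_arm([
  [[0, 0, 0], [0, 0.05, 0], 1],
  [[0, 0, 0], [0, 0, 0], 1],
  [[0, 0, 0], [0, 0, 0], 1],
])

```text
clock: 22.7
ee_pos: [0.5969, 0.2103, 0.1302]
tool_rot: [[-1.0, -0.0, -0.0], [0.0, -0.0, -1.0], [0.0, -1.0, 0.0]]
wrist_force: [-1.1, -0.3, 0.1]
width: 0.0352
```

Call:
move_arm([
  [[0, 0, 0], [0, 0.05, 0], 1],
  [[0, 0, 0], [0, 0, 0], 1],
  [[0, 0, 0], [0, 0, 0], 1],
])

```text
clock: 23.0
ee_pos: [0.5969, 0.2103, 0.1282]
tool_rot: [[-1.0, -0.0, -0.0], [0.0, -0.0, -1.0], [0.0, -1.0, 0.0]]
wrist_force: [0.2, -0.0, -0.1]
width: 0.0352
```

Free past the balls. I'll continue through the taper.

Call:
move_arm([
  [[0, 0, 0], [0, 0.05, 0], 1],
  [[0, 0, 0], [0, 0.05, 0], 1],
  [[0, 0, 0], [0, 0, 0], 1],
  [[0, 0, 0], [0, 0, 0], 1],
])

```text
clock: 23.4
ee_pos: [0.5968, 0.2103, 0.1241]
tool_rot: [[-1.0, -0.0, -0.0], [0.0, -0.0, -1.0], [0.0, -1.0, 0.0]]
wrist_force: [-0.2, -0.4, -1.1]
width: 0.0354
```

Call:
move_arm([
  [[0, 0, 0], [0, 0.05, 0], 1],
  [[0, 0, 0], [0, 0, 0], 1],
  [[0, 0, 0], [0, 0, 0], 1],
])

```text
clock: 23.7
ee_pos: [0.5969, 0.2103, 0.1222]
tool_rot: [[-1.0, -0.0, -0.0], [0.0, -0.0, -1.0], [0.0, -1.0, 0.0]]
wrist_force: [0.0, -0.3, -1.4]
width: 0.0353
```

Call:
move_arm([
  [[0, 0, 0], [0, 0.05, 0], 1],
  [[0, 0, 0], [0, 0, 0], 1],
  [[0, 0, 0], [0, 0, 0], 1],
])

```text
clock: 24.0
ee_pos: [0.5968, 0.2103, 0.1202]
tool_rot: [[-1.0, -0.0, -0.0], [0.0, -0.0, -1.0], [0.0, -1.0, 0.0]]
wrist_force: [0.2, -0.1, -0.7]
width: 0.0353
```

Call:
move_arm([
  [[0, 0, 0], [0, 0.05, 0], 1],
  [[0, 0, 0], [0, 0, 0], 1],
  [[0, 0, 0], [0, 0, 0], 1],
])

```text
clock: 24.3
ee_pos: [0.5969, 0.2104, 0.1182]
tool_rot: [[-1.0, -0.0, -0.0], [0.0, -0.0, -1.0], [0.0, -1.0, 0.0]]
wrist_force: [-0.0, 1.0, 0.3]
width: 0.0353
```

Call:
move_arm([
  [[0, 0, 0], [0, 0.05, 0], 1],
  [[0, 0, 0], [0, 0, 0], 1],
  [[0, 0, 0], [0, 0, 0], 1],
])

```text
clock: 24.6
ee_pos: [0.5969, 0.2104, 0.1162]
tool_rot: [[-1.0, -0.0, -0.0], [0.0, 0.0, -1.0], [0.0, -1.0, -0.0]]
wrist_force: [-0.4, 0.3, -0.5]
width: 0.0356
```

Call:
move_arm([
  [[0, 0, 0], [0, 0.025, 0], 1],
  [[0, 0, 0], [0, 0, 0], 1],
  [[0, 0, 0], [0, 0, 0], 1],
])

```text
clock: 24.9
ee_pos: [0.5969, 0.2104, 0.1152]
tool_rot: [[-1.0, -0.0, -0.0], [0.0, 0.0, -1.0], [0.0, -1.0, -0.0]]
wrist_force: [0.7, 0.2, -0.5]
width: 0.0353
```

Call:
move_arm([
  [[0, 0, 0], [0, 0.025, 0], 1],
  [[0, 0, 0], [0, 0, 0], 1],
  [[0, 0, 0], [0, 0, 0], 1],
])

```text
clock: 25.2
ee_pos: [0.5971, 0.2104, 0.1147]
tool_rot: [[-1.0, 0.0, -0.0], [0.0, 0.0, -1.0], [-0.0, -1.0, -0.0]]
wrist_force: [-0.6, -0.0, 3.8]
width: 0.0354
```

Call:
move_arm([
  [[0, 0, 0], [0, 0.02, 0], 1],
  [[0, 0, 0], [0, 0, 0], 1],
  [[0, 0, 0], [0, 0, 0], 1],
])

```text
clock: 25.5
ee_pos: [0.5972, 0.2104, 0.1145]
tool_rot: [[-1.0, 0.001, -0.0], [0.0, 0.0, -1.0], [-0.001, -1.0, -0.0]]
wrist_force: [-3.2, -1.0, 10.2]
width: 0.0353
```

The washer is flat on the spacer: contact at TCP 114.5 mm, rising to 10 N. I'll release it and back away. Then I'll refine the cap position from its silhouette edges.

Call:
move_arm([
  [[0, 0, 0], [0, -0.02, 0], 1],
  [[0, 0, 0], [0, 0, 0], 0.0],
  [[0, 0, 0], [0, 0, 0], -0.3],
  [[0, 0, 0], [0, 0, 0], -0.3],
  [[0, 0, 0], [0, 0, 0], -0.3],
  [[0, 0, 0], [0, -0.5, 0], -0.3],
  [[0, 0, 0], [0, -1, 0], -0.3],
  [[0, 0, 0], [0, -0.8, 0], -0.3],
  [[0, 0, 0], [0, 0, 0.9], -0.3],
  [[0, 0, 0], [0, 0, 0.9], -0.4],
  [[0, 0, 0], [0, 0, 0.9], -0.4],
  [[0, 0, 0], [0, 0, 0.9], -0.4],
  [[0, 0, 0], [0, 0, 0], -0.4],
  [[0, 0, 0], [0, 0, 0], -0.4],
])

```text
clock: 26.9
ee_pos: [0.5969, 0.0655, 0.2063]
tool_rot: [[-1.0, 0.0, -0.002], [0.002, 0.0, -1.0], [-0.0, -1.0, -0.0]]
wrist_force: [-0.1, 1.3, -1.5]
width: 0.0597
```

```bash
python3 - <<'E'
from station import robot
import cv2,numpy as np
from h import *
s=robot.read_state();print(s['clock'],s['ee_pos'],s['wrist_force'],s['width'])
o=[]
for n in("top","scene"):
    K,R,t=cal(n);print(n,-R.T@t)
a=robot.grab_frame("scene")[:,:,::-1].copy(); cv2.imwrite(f"pics/full_scene5.png",a)
u,v=proj("scene",(.597,.2105,.12)).astype(int); x,y=u-25,v-25
o.append(cv2.resize(a[y:y+50,x:x+50],None,fx=8,fy=8,interpolation=cv2.INTER_CUBIC))
sc=cv2.imread("pics/scene0.png");tp=cv2.imread("pics/top0.png")
for im,(x,y) in((tp,(306,230)),(sc,(299,243))):
    o.append(cv2.convertScaleAbs(cv2.resize(im[y:y+40,x:x+40],(400,400),interpolation=cv2.INTER_CUBIC),alpha=1.8))
cv2.imwrite("pics/g7.png",cv2.resize(np.hstack(o),(798,266)))
cv2.imwrite("pics/g8.png",np.hstack(o[1:]))
E
```

```text
26.9 [0.59692902 0.06553625 0.20628223] [-0.0913966   1.2718567  -1.51283339] 0.059735373331411344
top [ 0.34893938 -0.08059907  1.15571065]
scene [1.06016402 0.09813831 0.87885218]
```

View pics/g7.png

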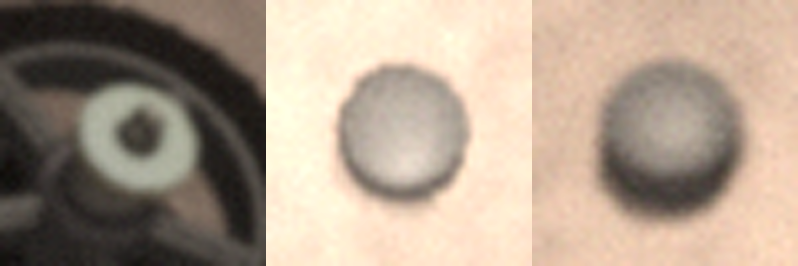

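View pics/g8.png

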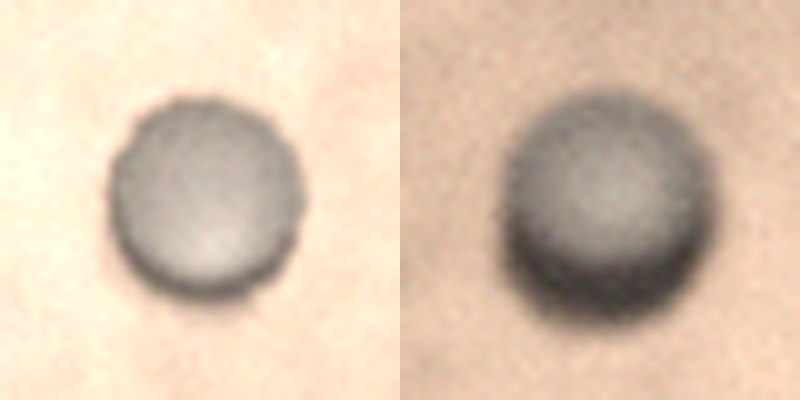

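The left crop shows the washer lying flat on the spacer at (140,137) with the axle through it. The cap silhouette spans x 110–303 and y 97–303 in the top crop, and x 500–718 and y 88–325 in the scene crop.

```bash
python3 - <<'E'
from h import *
print("top far",onz("top",326.1,239.2,.018)-[.022,0,0],"near",onz("top",326.1,259.8,0)+[.022,0,0],"mid",onz("top",326.1,249.5,.009))
print("side widths",onz("top",316.5,248.5,.018)[:2],onz("top",335.8,248.5,.018)[:2])
for v,z,s in((275.0,0,1),(251.3,.018,-1)):
    p=onz("scene",319.4,v,z); c=np.array([1.060,.098]); d=c-p[:2]; d/=np.linalg.norm(d)
    print("scene",p[:2]-s*.022*d)
E
```

```text
top far [ 0.5950603  -0.11142218  0.018     ] near [ 0.59534643 -0.10903844  0.        ] mid [ 0.59527764 -0.11023476  0.009     ]
side widths [ 0.59685626 -0.08861598] [ 0.5944052  -0.13188258]
scene [ 0.59489616 -0.10940645]
scene [ 0.59310376 -0.11195431]
```

Call:
move_arm([
  [[0, 0, 0], [0.05, 0, 0.75], -0.6],
  [[0, 0, 0], [0, 0, 0.75], -0.6],
  [[0, 0, 0], [0, 0, 0.75], -0.6],
  [[0, 0, 0], [0, 0, 0.75], -0.6],
  [[0, 0, 0], [0, 0, 0.75], -0.6],
  [[0, 0, 0], [0, 0, 0.64], -0.6],
  [[0, 0, 0], [0, 0.9, 0], -0.6],
  [[0, 0, 0], [0, 0.9, 0], -0.6],
  [[0, 0, 0], [0, 0.9, 0], -0.6],
  [[0, 0, 0], [0, 0.9, 0], -0.6],
  [[0, 0, 0], [0, 0.5, 0], -0.6],
  [[0, 0, 0], [0, 0.25, 0], -0.6],
  [[0, 0, 0], [0, 0, 0], -0.6],
  [[0, 0, 0], [0, 0, 0], -0.6],
  [[0, 0, 0], [0, 0, 0], -0.6],
])

```text
clock: 28.45
ee_pos: [0.5962, -0.1091, 0.0338]
tool_rot: [[-1.0, 0.003, 0.0], [-0.0, -0.0, -1.0], [-0.003, -1.0, 0.0]]
wrist_force: [-0.1, -0.1, -0.4]
width: 0.0687
```

```bash
python3 - <<'E'
from station import robot
import cv2,numpy as np
from h import *
s=robot.read_state();print(s['clock'],s['ee_pos'],s['wrist_force'],s['width'])
a=robot.grab_frame("scene")[:,:,::-1].copy(); cv2.imwrite(f"pics/full_scene6.png",a)
x,y=280,215
cv2.imwrite("pics/g9.png",cv2.convertScaleAbs(cv2.resize(a[y:y+80,x:x+80],(480,480),interpolation=cv2.INTER_CUBIC),alpha=1.5))
E
```

```text
28.45 [ 0.59619188 -0.1091136   0.03377347] [-0.09204413 -0.11347022 -0.42929354] 0.0686867000440628
```

View pics/g9.png

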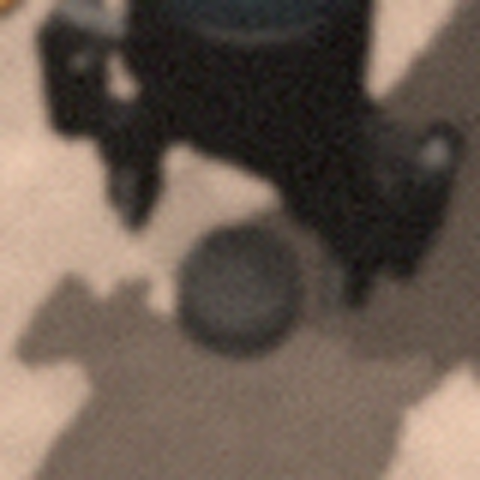

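The cap at (240,290) is between the fingers at (135,200) and (365,270). I'll descend and grip it.

Call:
move_arm([
  [[0, 0, 0], [0, 0.25, 0], -0.6],
  [[0, 0, 0], [0, 0.2, 0], -0.6],
  [[0, 0, 0], [0, 0.15, 0], -0.5],
  [[0, 0, 0], [0, 0.1, 0], -0.4],
  [[0, 0, 0], [0, 0.025, 0], -0.3],
  [[0, 0, 0], [0, 0, 0], -0.2],
  [[0, 0, 0], [0, 0, 0], -0.1],
  [[0, 0, 0], [0, 0, 0], 0.1],
  [[0, 0, 0], [0, 0, 0], 0.3],
  [[0, 0, 0], [0, 0, 0], 0.5],
  [[0, 0, 0], [0, 0, 0], 0.5],
], force=60)

```text
clock: 29.6
ee_pos: [0.5953, -0.1094, 0.004]
tool_rot: [[-1.0, 0.001, -0.0], [0.0, -0.0, -1.0], [-0.001, -1.0, 0.0]]
wrist_force: [-1.8, -0.6, 5.2]
width: 0.0423
```

Call:
move_arm([
  [[0, 0, 0], [0, -0.15, 0], 0.5],
  [[0, 0, 0], [0, -0.5, 0], 0.5],
  [[0, 0, 0], [0, -0.9, 0], 0.5],
  [[0, 0, 0], [0, -0.9, 0], 0.5],
  [[0, 0, 0], [0, -0.9, 0], 0.5],
  [[0, 0, 0], [0, -0.9, 0], 0.5],
  [[0, 0, 0], [0, -0.6, 0], 0.5],
  [[0, 0, 0], [-0.045, 0, -0.7], 0.5],
  [[0, 0, 0], [0, 0, -0.7], 0.5],
  [[0, 0, 0], [0, 0, -0.7], 0.5],
  [[0, 0, 0], [0, 0, -0.7], 0.5],
  [[0, 0, 0], [0, 0, -0.7], 0.5],
  [[0, 0, 0], [0, 0, -0.7], 0.5],
  [[0, 0, 0], [0, 0, -0.7], 0.5],
  [[0, 0, 0], [0, 0, -0.7], 0.5],
  [[0, 0, 0], [0, 0, -0.7], 0.5],
  [[0, 0, 0], [0, 0, -0.7], 0.5],
  [[0, 0, 0], [0, 0, -0.7], 0.5],
  [[0, 0, 0], [0, 0, -0.3], 0.5],
  [[0, 0, 0], [0, 0, 0], 0.5],
])

```text
clock: 31.6
ee_pos: [0.5961, 0.2128, 0.1972]
tool_rot: [[-1.0, -0.0, 0.003], [-0.003, 0.001, -1.0], [0.0, -1.0, -0.001]]
wrist_force: [0.2, -0.6, -0.5]
width: 0.0423
```

Call:
move_arm([
  [[0, 0, 0], [0, 0, 0], 0.5],
  [[0, 0, 0], [0, 0, 0], 0.5],
  [[0, 0, 0], [0, 0.3, 0], 0.5],
  [[0, 0, 0], [0, 0.2, 0], 0.5],
  [[0, 0, 0], [0, 0, 0], 0.5],
  [[0, 0, 0], [0, 0, 0], 0.5],
])

```text
clock: 32.2
ee_pos: [0.5964, 0.2104, 0.1767]
tool_rot: [[-1.0, -0.001, -0.0], [0.0, -0.0, -1.0], [0.001, -1.0, 0.0]]
wrist_force: [0.4, -0.2, 0.3]
width: 0.042
```

```bash
python3 - <<'E'
from station import robot
import cv2,numpy as np
from h import *
s=robot.read_state();print(s['clock'],s['ee_pos'],s['wrist_force'],s['width'])
a=robot.grab_frame("scene")[:,:,::-1].copy(); cv2.imwrite(f"pics/full_scene7.png",a)
u,v=proj("scene",(.597,.21,.17)).astype(int);x,y=u-40,v-40
print(x,y)
cv2.imwrite("pics/g10.png",cv2.convertScaleAbs(cv2.resize(a[y:y+80,x:x+80],(480,480),interpolation=cv2.INTER_CUBIC),alpha=1.8))
E
```

```text
32.2 [0.59641195 0.21041803 0.17669033] [ 0.38076693 -0.1777844   0.32705118] 0.04202697574234587
455 249
```

View pics/g10.png

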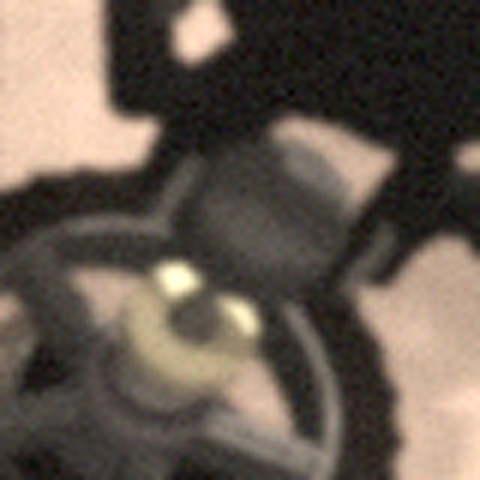

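The cap at (270,215) is held upright above the axle and washer. I'll lower it by feel.

Call:
move_arm([
  [[0, 0, 0], [0, 0.35, 0], 0.5],
  [[0, 0, 0], [0, 0.25, 0], 0.5],
  [[0, 0, 0], [0, 0.15, 0], 0.5],
  [[0, 0, 0], [0, 0, 0], 0.5],
  [[0, 0, 0], [0, 0, 0], 0.5],
])

```text
clock: 32.75
ee_pos: [0.5967, 0.2108, 0.1471]
tool_rot: [[-1.0, -0.0, -0.0], [0.0, -0.0, -1.0], [0.0, -1.0, 0.0]]
wrist_force: [-0.1, 1.0, 0.1]
width: 0.0421
```

Call:
move_arm([
  [[0, 0, 0], [0, 0.05, 0], 0.5],
  [[0, 0, 0], [0, 0.05, 0], 0.5],
  [[0, 0, 0], [0, 0, 0], 0.5],
  [[0, 0, 0], [0, 0, 0], 0.5],
])

```text
clock: 33.15
ee_pos: [0.5967, 0.2108, 0.1433]
tool_rot: [[-1.0, 0.0, -0.0], [0.0, 0.0, -1.0], [-0.0, -1.0, -0.0]]
wrist_force: [-0.2, 0.4, -0.0]
width: 0.0425
```

Call:
move_arm([
  [[0, 0, 0], [0, 0.05, 0], 0.5],
  [[0, 0, 0], [0, 0, 0], 0.5],
  [[0, 0, 0], [0, 0, 0], 0.5],
])

```text
clock: 33.45
ee_pos: [0.5966, 0.2107, 0.1412]
tool_rot: [[-1.0, -0.0, -0.0], [0.0, -0.0, -1.0], [0.0, -1.0, 0.0]]
wrist_force: [1.1, -0.8, 1.1]
width: 0.042
```

Call:
move_arm([
  [[0, 0, 0], [0, 0.025, 0], 0.5],
  [[0, 0, 0], [0, 0, 0], 0.5],
  [[0, 0, 0], [0, 0, 0], 0.5],
])

```text
clock: 33.75
ee_pos: [0.5967, 0.2107, 0.1402]
tool_rot: [[-1.0, -0.0, -0.0], [0.0, -0.0, -1.0], [0.0, -1.0, 0.0]]
wrist_force: [-1.1, 0.3, -0.7]
width: 0.0423
```

Call:
move_arm([
  [[0, 0, 0], [0, 0.025, 0], 0.5],
  [[0, 0, 0], [0, 0, 0], 0.5],
  [[0, 0, 0], [0, 0, 0], 0.5],
])

```text
clock: 34.05
ee_pos: [0.5967, 0.2108, 0.1393]
tool_rot: [[-1.0, 0.0, -0.0], [0.0, 0.0, -1.0], [-0.0, -1.0, -0.0]]
wrist_force: [0.5, -0.2, -0.7]
width: 0.042
```

Call:
move_arm([
  [[0, 0, 0], [0, 0.025, 0], 0.5],
  [[0, 0, 0], [0, 0, 0], 0.5],
  [[0, 0, 0], [0, 0, 0], 0.5],
])

```text
clock: 34.35
ee_pos: [0.5968, 0.2107, 0.1383]
tool_rot: [[-1.0, 0.0, -0.0], [0.0, -0.0, -1.0], [-0.0, -1.0, 0.0]]
wrist_force: [-0.2, -1.3, -1.2]
width: 0.0423
```

Call:
move_arm([
  [[0, 0, 0], [0, 0.025, 0], 0.5],
  [[0, 0, 0], [0, 0, 0], 0.5],
  [[0, 0, 0], [0, 0, 0], 0.5],
])

```text
clock: 34.65
ee_pos: [0.5969, 0.2107, 0.1373]
tool_rot: [[-1.0, 0.0, -0.0], [0.0, -0.0, -1.0], [-0.0, -1.0, 0.0]]
wrist_force: [0.3, -1.3, -0.6]
width: 0.0422
```

Call:
move_arm([
  [[0, 0, 0], [0, 0.025, 0], 0.5],
  [[0, 0, 0], [0, 0, 0], 0.5],
  [[0, 0, 0], [0, 0, 0], 0.5],
])

```text
clock: 34.95
ee_pos: [0.5968, 0.2106, 0.1363]
tool_rot: [[-1.0, 0.0, -0.0], [0.0, -0.0, -1.0], [-0.0, -1.0, 0.0]]
wrist_force: [1.4, -0.6, -0.4]
width: 0.0421
```

Call:
move_arm([
  [[0, 0, 0], [0, 0.025, 0], 0.5],
  [[0, 0, 0], [0, 0, 0], 0.5],
  [[0, 0, 0], [0, 0, 0], 0.5],
])

```text
clock: 35.25
ee_pos: [0.5968, 0.2106, 0.1352]
tool_rot: [[-1.0, 0.0, -0.0], [0.0, -0.0, -1.0], [-0.0, -1.0, 0.0]]
wrist_force: [0.5, -0.1, -0.5]
width: 0.0417
```

Call:
move_arm([
  [[0, 0, 0], [0, 0.025, 0], 0.5],
  [[0, 0, 0], [0, 0, 0], 0.5],
  [[0, 0, 0], [0, 0, 0], 0.5],
])

```text
clock: 35.55
ee_pos: [0.5969, 0.2107, 0.1344]
tool_rot: [[-1.0, 0.0, -0.0], [0.0, -0.0, -1.0], [-0.0, -1.0, 0.0]]
wrist_force: [1.6, -1.9, 0.5]
width: 0.0422
```

Call:
move_arm([
  [[0, 0, 0], [0, 0.025, 0], 0.5],
  [[0, 0, 0], [0, 0, 0], 0.5],
  [[0, 0, 0], [0, 0, 0], 0.5],
])

```text
clock: 35.85
ee_pos: [0.5971, 0.2107, 0.1338]
tool_rot: [[-1.0, 0.001, -0.0], [0.0, 0.0, -1.0], [-0.001, -1.0, -0.0]]
wrist_force: [1.3, -1.3, 5.3]
width: 0.0422
```

Call:
move_arm([
  [[0, 0, 0], [0, 0.025, 0], 0.5],
  [[0, 0, 0], [0, 0, 0], 0.5],
  [[0, 0, 0], [0, 0, 0], 0.5],
])

```text
clock: 36.15
ee_pos: [0.5974, 0.2107, 0.133]
tool_rot: [[-1.0, 0.001, -0.0], [0.0, 0.0, -1.0], [-0.001, -1.0, -0.0]]
wrist_force: [1.3, -2.5, 5.9]
width: 0.0423
```

Call:
move_arm([
  [[0, 0, 0], [-0.01, 0.025, 0.01], 0.5],
  [[0, 0, 0], [0, 0, 0], 0.5],
  [[0, 0, 0], [0, 0, 0], 0.5],
])

```text
clock: 36.45
ee_pos: [0.5975, 0.2103, 0.1315]
tool_rot: [[-1.0, 0.001, -0.0], [0.0, 0.0, -1.0], [-0.001, -1.0, -0.0]]
wrist_force: [1.0, -1.5, 4.3]
width: 0.0422
```

Call:
move_arm([
  [[0, 0, 0], [0, 0.025, 0], 0.5],
  [[0, 0, 0], [0, 0, 0], 0.5],
  [[0, 0, 0], [0, 0, 0], 0.5],
])

```text
clock: 36.75
ee_pos: [0.597, 0.2103, 0.1299]
tool_rot: [[-1.0, -0.0, -0.0], [0.0, -0.0, -1.0], [0.0, -1.0, 0.0]]
wrist_force: [2.3, -1.3, 0.1]
width: 0.0423
```

Call:
move_arm([
  [[0, 0, 0], [0, 0.025, 0], 0.5],
  [[0, 0, 0], [0, 0, 0], 0.5],
  [[0, 0, 0], [0, 0, 0], 0.5],
])

```text
clock: 37.05
ee_pos: [0.5968, 0.2103, 0.1287]
tool_rot: [[-1.0, -0.001, -0.0], [0.0, -0.0, -1.0], [0.001, -1.0, 0.0]]
wrist_force: [2.7, -0.7, -2.2]
width: 0.0422
```

Call:
move_arm([
  [[0, 0, 0], [-0.01, 0.025, 0.01], 0.5],
  [[0, 0, 0], [0, 0, 0], 0.5],
  [[0, 0, 0], [0, 0, 0], 0.5],
])

```text
clock: 37.35
ee_pos: [0.597, 0.21, 0.1278]
tool_rot: [[-1.0, -0.001, 0.0], [-0.0, -0.0, -1.0], [0.001, -1.0, 0.0]]
wrist_force: [0.9, 0.3, -4.6]
width: 0.0426
```

Call:
move_arm([
  [[0, 0, 0], [0, 0.025, 0], 0.5],
  [[0, 0, 0], [0, 0, 0], 0.5],
  [[0, 0, 0], [0, 0, 0], 0.5],
])

```text
clock: 37.65
ee_pos: [0.5972, 0.2101, 0.127]
tool_rot: [[-1.0, -0.001, 0.0], [-0.0, 0.0, -1.0], [0.001, -1.0, -0.0]]
wrist_force: [1.2, -0.2, -3.8]
width: 0.0426
```

Call:
move_arm([
  [[0, 0, 0], [0, 0.025, 0], 0.5],
  [[0, 0, 0], [0, 0, 0], 0.5],
  [[0, 0, 0], [0, 0, 0], 0.5],
])

```text
clock: 37.95
ee_pos: [0.5974, 0.21, 0.1263]
tool_rot: [[-1.0, -0.0, -0.0], [0.0, 0.0, -1.0], [0.0, -1.0, -0.0]]
wrist_force: [0.5, -0.4, -0.6]
width: 0.0426
```

The downward pull means the balls have snapped in. Now I'll build up the press in small steps.

Call:
move_arm([
  [[0, 0, 0], [0, 0.02, 0], 0.5],
  [[0, 0, 0], [0, 0, 0], 0.5],
  [[0, 0, 0], [0, 0, 0], 0.5],
])

```text
clock: 38.25
ee_pos: [0.5976, 0.2101, 0.1259]
tool_rot: [[-1.0, 0.0, -0.0], [0.0, 0.0, -1.0], [-0.0, -1.0, -0.0]]
wrist_force: [-0.7, -1.3, 4.1]
width: 0.042
```

Call:
move_arm([
  [[0, 0, 0], [0, 0.02, 0], 0.5],
  [[0, 0, 0], [0, 0, 0], 0.5],
  [[0, 0, 0], [0, 0, 0], 0.5],
])

```text
clock: 38.55
ee_pos: [0.5977, 0.2101, 0.1258]
tool_rot: [[-1.0, 0.001, -0.0], [0.0, 0.0, -1.0], [-0.001, -1.0, -0.0]]
wrist_force: [-4.0, -1.4, 10.0]
width: 0.0424
```

Call:
move_arm([
  [[0, 0, 0], [0, 0.015, 0], 0.5],
  [[0, 0, 0], [0, 0, 0], 0.5],
  [[0, 0, 0], [0, 0, 0], 0.5],
])

```text
clock: 38.85
ee_pos: [0.5978, 0.2102, 0.1257]
tool_rot: [[-1.0, 0.001, -0.0], [0.0, 0.0, -1.0], [-0.001, -1.0, -0.0]]
wrist_force: [-4.7, -2.5, 13.5]
width: 0.0422
```

Call:
move_arm([
  [[0, 0, 0], [0.01, 0.015, 0], 0.5],
  [[0, 0, 0], [0, 0, 0], 0.5],
  [[0, 0, 0], [0, 0, 0], 0.5],
])

```text
clock: 39.15
ee_pos: [0.5978, 0.2101, 0.1257]
tool_rot: [[-1.0, 0.002, -0.0], [0.0, 0.0, -1.0], [-0.002, -1.0, -0.0]]
wrist_force: [-4.9, -2.6, 16.0]
width: 0.0422
```

Call:
move_arm([
  [[0, 0, 0], [0, 0.012, 0], 0.5],
  [[0, 0, 0], [0, 0, 0], 0.5],
  [[0, 0, 0], [0, 0, 0], 0.5],
])

```text
clock: 39.45
ee_pos: [0.5979, 0.2101, 0.1256]
tool_rot: [[-1.0, 0.002, -0.0], [0.0, 0.0, -1.0], [-0.002, -1.0, -0.0]]
wrist_force: [-5.2, -1.7, 18.9]
width: 0.0419
```

Call:
move_arm([
  [[0, 0, 0], [0, 0.008, 0], 0.5],
  [[0, 0, 0], [0, 0, 0], 0.5],
  [[0, 0, 0], [0, 0, 0], 0.5],
  [[0, 0, 0], [0, 0, 0], 0.5],
  [[0, 0, 0], [0, 0, 0], 0.5],
  [[0, 0, 0], [0, 0, 0], 0.5],
  [[0, 0, 0], [0, 0, 0], 0.5],
  [[0, 0, 0], [0, 0, 0], 0.5],
  [[0, 0, 0], [0, 0, 0], 0.5],
  [[0, 0, 0], [0, 0, 0], 0.5],
])

```text
clock: 40.45
ee_pos: [0.5979, 0.2102, 0.1255]
tool_rot: [[-1.0, 0.002, -0.0], [0.0, 0.0, -1.0], [-0.002, -1.0, -0.0]]
wrist_force: [-6.9, -2.9, 21.5]
width: 0.0422
```

Held 21.5 N for a second. I'll ease the load off, release and retreat.

Call:
move_arm([
  [[0, 0, 0], [0, -0.035, 0], 0.5],
  [[0, 0, 0], [0, -0.035, 0], 0.5],
  [[0, 0, 0], [0, 0, 0], 0.5],
  [[0, 0, 0], [0, 0, 0], 0.0],
  [[0, 0, 0], [0, 0, 0], -0.2],
  [[0, 0, 0], [0, 0, 0], -0.4],
  [[0, 0, 0], [0, 0, 0], -0.4],
  [[0, 0, 0], [0, 0, 0], -0.4],
  [[0, 0, 0], [0, -0.5, 0], -0.4],
  [[0, 0, 0], [0, -0.8, 0], -0.4],
  [[0, 0, 0], [0, -0.8, 0], -0.4],
  [[0, 0, 0], [0, -0.4, 0.5], -0.4],
  [[0, 0, 0], [0, 0, 0.9], -0.4],
  [[0, 0, 0], [0, 0, 0.9], -0.4],
  [[0, 0, 0], [0, 0, 0.9], -0.4],
  [[0, 0, 0], [0, 0, 0.9], -0.4],
  [[0, 0, 0], [0, 0, 0.9], -0.4],
  [[0, 0, 0], [0, 0, 0.9], -0.4],
  [[0, 0, 0], [0, 0, 0], -0.4],
  [[0, 0, 0], [0, 0, 0], -0.4],
])

```text
clock: 42.45
ee_pos: [0.597, -0.0268, 0.2254]
tool_rot: [[-1.0, -0.0, -0.002], [0.002, 0.0, -1.0], [0.0, -1.0, -0.0]]
wrist_force: [0.4, 1.4, -0.3]
width: 0.0599
```

```bash
python3 - <<'E'
from station import robot
import cv2,numpy as np
from h import *
s=robot.read_state();print(s['clock'],s['ee_pos'],s['wrist_force'],s['width'])
o=[]
for n in("top","scene"):
    a=robot.grab_frame(n)[:,:,::-1].copy(); cv2.imwrite(f"pics/full_{n}8.png",a)
    u,v=proj(n,(.597,.2103,.13)).astype(int); x,y=u-25,v-25
    b=cv2.convertScaleAbs(cv2.resize(a[y:y+50,x:x+50],None,fx=8,fy=8,interpolation=cv2.INTER_CUBIC),alpha=1.6)
    c=b.copy()
    for z in(.122,.140):
        P=np.array([proj(n,(.597+.022*np.cos(t),.2103+.022*np.sin(t),z)) for t in np.linspace(0,6.28,50)])
        cv2.polylines(c,[(((P-[x,y])+.5)*8-.5).astype(int)],False,(0,255,0),1)
    o.append(np.vstack([b,c]))
cv2.imwrite("pics/g11.png",cv2.resize(np.hstack(o),(600,600)))
E
```

```text
42.45 [ 0.59698001 -0.02683874  0.22536714] [ 0.36621101  1.39813329 -0.31664026] 0.059873625519200495
```

View pics/g11.png

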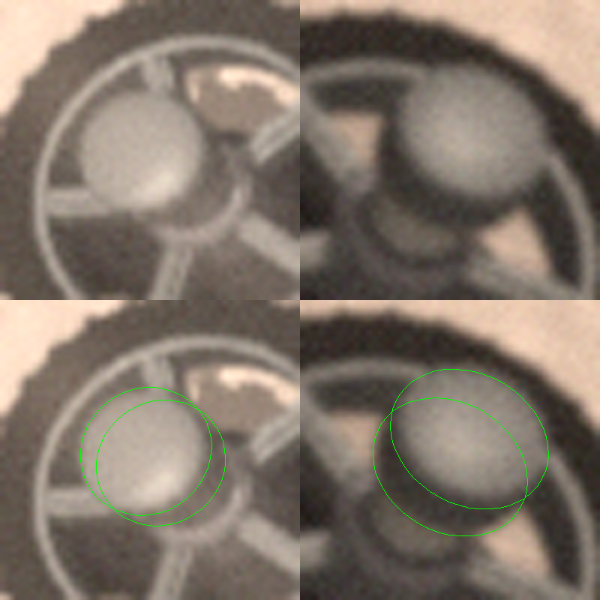

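View pics/full_scene8.png

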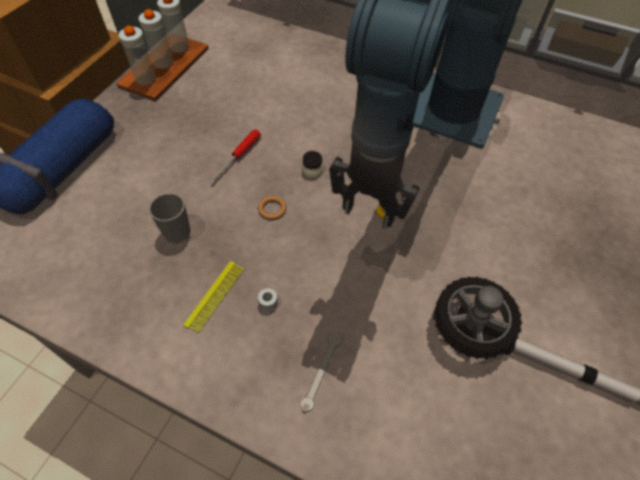

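The cap sits level on the axle at (488,298) in the scene picture. Its outline matches the seated height (underside at 122 mm) in both views. The bystanders are where they were, and the arm is clear.

```bash
python3 - <<'E'
from station import robot
print(robot.hand_in())
E
```

```text
the job is handed in; nothing more can be done
None
```

The wheel is refitted and handed in at about 42.5 s of the 72 s allowed. I fitted the smaller spacer, then the white washer, then the cap, in that order.

- **Spacer:** it brushed the spring balls at first, so I shifted it about 2 mm sideways and it slid down freely. It seated on the bearing at the expected height, and I pressed to about 10 N.
- **Washer:** it went down freely and lies flat on the spacer, also pressed to about 10 N.
- **Cap:** the highest push I read on the way over the balls was about 6 N, below the 10 to 15 N you gave. I only read the force every millimetre, so I may have missed the peak. It then pulled itself downwards by up to 4.6 N, which I took as the snap, and met the washer at the expected height. I held it at about 21.5 N for about 1 s. The highest total force I read was about 23 N, including some sideways load.

**Last checks:** in both camera views the cap sits level, and its outline fits the seated height to within about 1 to 2 pixels. In the last scene picture the other things on the ledge looked unmoved, though the arm partly hid the yellow ring. The arm was clear of everything.

**Disagreements:** the two cameras differed by 1 to 3 mm on some points, and the gripper read 1 to 3 mm less than the true part widths. The final alignment was therefore done by feel.

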